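# Flip the L-key and tighten the clamp with its long arm

## Robot

A 7-joint arm with a two-finger parallel gripper is mounted at the origin on a cart in front of the work surface, level with it; the furniture and walls round the work are solid. World frame = base frame: x ahead of the robot, y to its left, z up, the work surface at z = 0. Lengths are in mm, angles in rad, forces in N, time in s.
With the tool pointing down it reaches from about 425 to 875 mm from the base axis. Payload 8.4 kg.
Tool frame: the origin (TCP) lies midway between the tips of the shut fingers; the grasp point (between the pads) lies 19 mm behind it (arm.pinch_z is the distance from the TCP to the grasp point, in mm); z points along the fingers, y is the line along which they close (so a half turn about z gives the same grasp; the last joint's range is limited). The gripper opens to 85 mm and grips with 20 to 120 N. Pads are 22 mm wide; open, the fingers measure 114 mm over their backs; the gripper's body (76 mm by 85 mm) begins 54 mm behind the grasp point. The pads swing forward as they close: fully open they stand 13 mm farther back than shut.
Start: joints at [-1.366, 0.333, 0.04, 1.465, -0.013, 1.343, -0.059], TCP at [194.448, 620.205, 231.308] pointing down, gripper open.
Joint ranges: [-2.58, 2.58], [-0.38, 2.09], [-1.3, 1.39], [0.25, 2.4], [-1.5, 4.64], [0.08, 2.09], [-2.65, 2.65]. Speed limits (rad/s): [2.22, 2.22, 2.79, 2.79, 3.14, 3.14, 3.14].

## Interface

Orientations are given as [roll, pitch, yaw] about the fixed x, y, z axes, in that order (R = Rz(yaw) Ry(pitch) Rx(roll)).
In Python, from plant import arm, optics, nets gives the robot as it stands.
- The arm moves only by the tool carry_out, never from a script. Its arguments are lists of equal length, an entry for each row: "jaw": the closure, from 0 (fully open) to 1 (shut); "translation": the shift along the tool's x, y, z in mm, a list of three; "twist": the turn about the tool's z in degrees. A call has 1 to 10 rows; each row is the pose to reach, as a shift and turn from the pose commanded when the call began, along the tool's axes at that moment; what a row does not reach only later rows make up. A row lasts 1/12 s, in which the tool goes at most 41.7 mm and 7.16 degrees, less where a joint would pass 70% of its speed; a pose out of reach is approached as far as the arm can. A call with a gripper value outside its range is refused whole. The fingers move at their own pace and stop on an object; "newtons" is the grip in N (left out, the last holds). Time passes only in rows, so rows that repeat a pose let the fingers close. It gives the time, the measured TCP pose, the force, the opening and the grip force at its end, in the units of the state.
- arm.state(): the state, without advancing time (a new reading comes with each control period).
- optics.read_camera(name): name is "scene" or "top" or "wrist"; returns a dict with "pixels" (420x560x3 uint8, red, green, blue), "camera_matrix" (3x3 intrinsics, pixels), "cam_to_world" (4x4, takes a point from camera to world coordinates); the wrist camera has in their place "mount" (4x4, takes a point from camera to tool coordinates, whose origin is the TCP and whose axes are the flange's). Camera axes: x right, y down, z forward; pixel columns grow to the right and rows downward; lengths in mm; the calibration is good to about 2 mm. The wrist camera is an equidistant fisheye: a pixel r from the principal point sees the ray r / f radians off the axis. A picture is of the moment at which its call begins: read the wrist's pose just before it. There is no depth.
- arm.sign_off(): hands the job in; it is judged then, once.
Trained networks look in a picture, given as the dict that the camera call returned (one of the last four; its "shot" number tells which), for a name from the list of things; names that differ only in an ending like _2 or _b are one class to them, and where a whole thing is asked for, a point or a joint stands for the part that bears it (a point fixed in the world has none). Each returns a list of dicts, best first, with "confidence" (0 to 1); they miss things now and then, are a little off and sometimes report something else, mostly with a low value. They report only what shows in the picture. A call takes as long as a camera call.
- nets.spot_in(picture, thing): "xyz" ([x, y, z] in mm, in world coordinates, good to about 4 mm: the middle of the surface that is visible of it).
- nets.trace(picture, thing): "region" (420x560 bool, what is visible of it).
- nets.place_of(picture, thing): "xyz" ([x, y, z] in mm, in world coordinates, good to about 4 mm: a listed point, or the origin of a listed thing).
The state is a dict: "time_s": time; "qpos": joint angles; "joint_velocities": joint speeds; "joint_efforts": joint torques, N m; "tool_pos": TCP position; "ee_rot": TCP orientation; "contact_force": force on the tool from outside, world axes, zero at the start; "torque": the same for the moment, N m; "finger_gap": finger opening in mm; "gripper_force": force on a finger pad.
Only numpy, scipy, OpenCV 4.12 (cv2) and the standard library are available. Lean on these libraries where they do the work, as an engineer would, in place of code of your own. Each camera call takes 0.05 s, during which the arm holds its last target. There are 200 camera calls.

## Task

The L-shaped key stands in the clamp's stiff screw by its long arm. Pull it out, lay it over the sloping wooden rest with its bend hooked over the top end (long arm down the slope between the two cheeks) and let go; then take it again another way, put its short arm fully down into the screw's square socket and use the long arm as a lever to turn the screw clockwise, seen from above, as far as it goes (a bit less than a quarter turn). Turn the screw with the short arm seated only, do not knock against the clamp's upright metal fence, leave the other loose things where they lie, and leave the key standing in the screw with its long arm level.

Things in the scene. Friction and masses are not known exactly. Their poses are not given: they have to be found in the camera images.
- key: Dark steel L-key of 12 mm square bar, 0.22 kg, ends ball-nosed (radius 6 mm). Origin: where the arms' centre lines meet in the bend. Long arm along its -z, tip at 150 mm; short arm along its +x, tip at 75 mm. It starts standing loosely in the screw by its long arm (may lean a few degrees), short arm level about 193 mm above the table, pointing along the clamp's -y.
- short_tip (a point): End of the key's short arm, 75 mm from the bend.
- long_tip (a point): End of the key's long arm, 150 mm from the bend.
- clamp: Green quarter-turn clamp fixed to the table, base plate 150 x 110 x 14 mm (its x -70 to +80 mm, y +-55 mm). Origin: on the table under the screw's axis; z up. Beside the screw, at +y, a wooden piece and a fixed jaw, 54 mm high; at +x the upright fence.
- fence: Upright aluminium plate of the clamp, 12 mm thick, 100 mm wide along the clamp's y, top 142 mm above the table, mid-plane 74 mm from the screw's axis at the clamp's +x side. Origin: middle of its lower edge. It bars the level long arm near the clamp's +x; a clockwise swing that begins with the long arm along the clamp's -x (ends near +y) or -y (ends near -x) is clear.
- screw_mouth (a point): Centre of the socket's mouth, on top of the screw's square head (38 mm, 81 mm above the table). Square socket 13.6 mm wide, 38 mm deep, 6 mm lead-in chamfer; with the short arm seated the key's bend is 37 mm above the mouth. Turns with the screw; at joint 0 the socket's sides are parallel to the clamp's x and y: the key fits in four directions, with about 8 degrees of play.
- screw (a joint): Turn of the stiff screw, rad, growing clockwise seen from above; starts at 0 to 0.08, hard stop at 1.45 (fully tight). It resists with about 0.45 N m, stays where it is left, and moves the steel jaw below it.
- rest: Wooden key rest fixed to the table: base 110 x 80 x 14 mm, post, and a 14 x 14 mm beam sloping 45 degrees down toward the rest's own -x, upper end cut square. Two cheeks 18 mm apart stand 13 mm above the beam from 37 to 71 mm below its upper edge. Origin: under the post, on the table.
- rest_seat (a point): Where the key's bend centre lies when the key hangs on the rest: 168 mm above the table, 27 mm from the rest's origin along its +x. The long arm then points 45 degrees down toward the rest's -x along the beam, its lower 70 mm free; the short arm 45 degrees down toward the rest's +x, its last 50 mm free.
- sanding_block: Bystander: cork block 96 x 63 x 30 mm, loose.
- tape_measure: Bystander: dark tape measure 60 x 74 x 28 mm, loose.
- flat_file: Bystander: flat file 295 x 25 x 25 mm with black handle, loose.
- try_square: Bystander: try square 153 x 105 x 15 mm, loose.
- screwdriver: Bystander: red-handled screwdriver 160 mm long, loose.
- c_clamp: Bystander: small blue C-clamp 108 x 78 x 12 mm, loose.

How it is judged:
By the outcome, as a careful person would: the job done as asked, in the order asked, and still so for the second after the job is handed in, with the robot touching nothing.
It also fails if it takes over 72 s, if anything falls off the work surface, if the arm or the gripper's body presses on something with over 40 N, if the wrist force passes 120 N, or if a joint passes its speed limit or range.

## Working session

There is one attempt and no reset: what is moved stays moved. The work goes in short steps, Python scripts to look and compute and a tool call to move; the robot and the scene stay as the last step left them, time stands still between calls to the robot, and variables do not carry over. Pictures are saved under pics/ and viewed, at most 10 in all, crops included, and the job is handed in when it is done.

Besides the shell and the picture viewer there is one more tool, called after ">>>" by a JSON object that holds its "api" and its "payload", one argument or row to a line. carry_out: Moves the arm, as the interface text tells. Its arguments: {"type":"object","properties":{"jaw":{"type":"array","items":{"type":"number"}},"translation":{"type":"array","items":{"type":"array","items":{"type":"number"}}},"twist":{"type":"array","items":{"type":"number"}},"newtons":{"type":"number"}},"required":["jaw","translation","twist"]}

```bash
ls; mkdir -p pics; python3 - <<'E'
from plant import arm, optics, nets
import cv2
print(arm.state())
for n in ["scene","top"]:
    p=optics.read_camera(n); cv2.imwrite(f"pics/{n}0.png",p["pixels"][:,:,::-1])
    print(n,p["camera_matrix"].tolist(),p["cam_to_world"].round(3).tolist())
    for t in ["key","short_tip","long_tip","clamp","fence","screw_mouth","rest","rest_seat","sanding_block","tape_measure","flat_file","try_square","screwdriver","c_clamp"]:
        r=nets.place_of(p,t); print(t,[([round(float(v)) for v in d["xyz"]],round(d["confidence"],2)) for d in r[:2]])
E
```

```text
pics
{'time_s': 0.0, 'qpos': array([-1.36624448,  0.33392199,  0.03988117,  1.4663153 , -0.01342586,
        1.34328623, -0.0585185 ]), 'joint_velocities': array([-7.43580960e-04, -2.95079882e-04, -4.52778112e-05, -9.58794973e-04,
        8.23933540e-05, -5.79582912e-04,  8.35461068e-04]), 'joint_efforts': array([-1.20792196e-03, -6.58562136e+01,  1.36467453e+00, -4.05554152e+01,
        1.67197001e-02,  1.26973601e-02,  1.43869522e-05]), 'tool_pos': array([194.29939674, 619.78467422, 230.39264641]), 'ee_rot': array([-3.13993040e+00,  9.05566595e-05,  2.83779177e+00]), 'contact_force': array([ 0.08820549, -1.09190607,  0.26418785]), 'torque': array([-0.00320884, -0.04974775,  0.03777003]), 'gripper_force': 0.0, 'finger_gap': 85.48237929001034}
scene [[471.2800131646795, 0.0, 279.9804456074936], [0.0, 471.2800131646795, 211.33377385688962], [0.0, 0.0, 1.0]] [[0.743, -0.369, 0.559, -291.608], [-0.669, -0.428, 0.607, -972.385], [0.015, -0.825, -0.565, 1038.848], [0.0, 0.0, 0.0, 1.0]]
key [([528, -217, 193], 0.65)]
short_tip [([457, -204, 188], 0.5)]
long_tip [([536, -215, 40], 0.74)]
cl
[... 592 characters left out ...]
7774275], [0.0, 0.0, 1.0]] [[0.004, -0.996, 0.088, 494.066], [-1.0, -0.004, 0.0, 20.065], [0.0, -0.088, -0.996, 1338.716], [0.0, 0.0, 0.0, 1.0]]
key [([531, -214, 195], 0.48)]
short_tip [([459, -202, 190], 0.58)]
long_tip []
clamp [([539, -217, 0], 0.73), ([435, 2, 0], 0.28)]
fence [([613, -223, 15], 0.48)]
screw_mouth [([525, 205, 170], 0.49), ([536, -217, 82], 0.43)]
rest [([552, 199, 2], 0.62)]
rest_seat [([523, 209, 173], 0.55)]
sanding_block [([537, -215, -2], 0.75), ([435, 2, -2], 0.66)]
tape_measure [([628, -10, 0], 0.68)]
flat_file [([453, -384, 0], 0.93)]
try_square [([480, 428, -5], 0.98), ([614, -222, 13], 0.16)]
screwdriver [([752, -15, 1], 0.63)]
c_clamp [([696, -434, 0], 0.79)]
```

View pics/scene0.png

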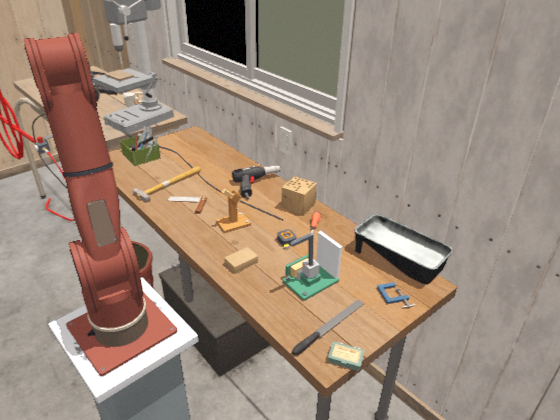

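View pics/top0.png

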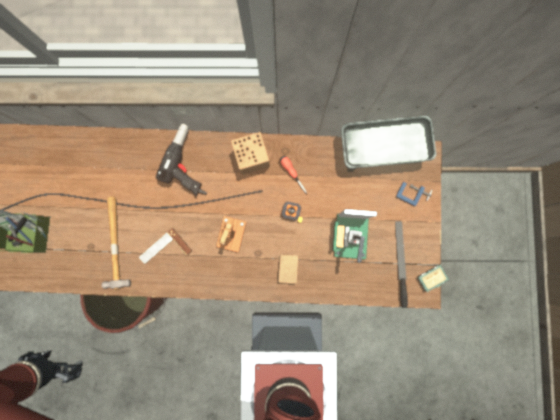

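The pictures show the clamp around scene (312,270) and top (350,238), with the rest at scene (233,215) and top (231,236). The key's short arm seems to point toward the robot, so I'm zooming in to check.

```bash
python3 - <<'E'
import cv2,numpy as np
a=cv2.imread("pics/scene0.png");b=cv2.imread("pics/top0.png")
z=lambda i,x,y,w,h:cv2.resize(i[y:y+h,x:x+w],(400,300),interpolation=cv2.INTER_CUBIC)
cv2.imwrite("pics/z0.png",np.vstack([np.hstack([z(a,260,220,100,75),z(a,190,180,80,60)]),np.hstack([z(b,310,200,80,60),z(b,195,205,80,60)])]))
E
```

```text
(no output)
```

View pics/z0.png

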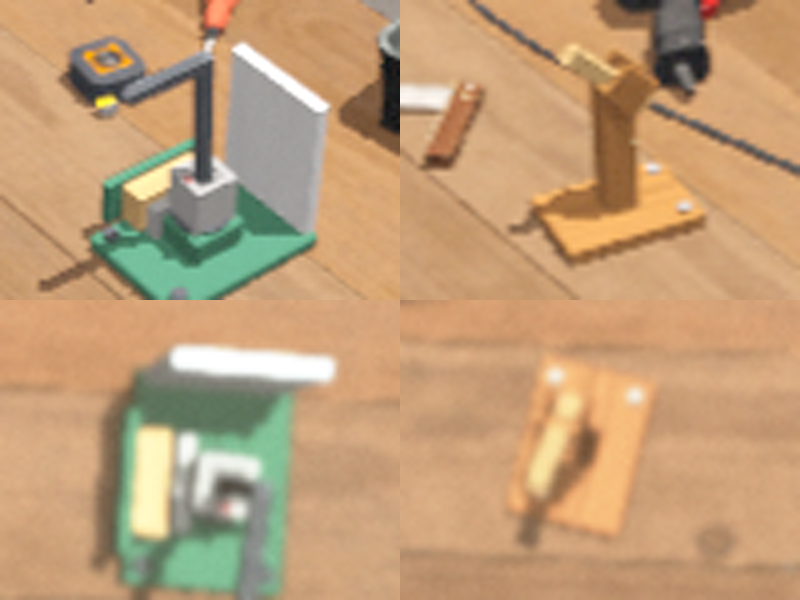

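The zoomed views show the clamp's fence at its world +x side, with the wood and jaw at world +y. The key stands in the screw with its short arm pointing to world -x, about 170°. The rest's beam tops out toward the robot and slopes down to world +x. Next I write a helper and move.

```bash
cat > h.py <<'E'
from plant import arm, optics, nets
import numpy as np, cv2
def rel(x,y,z,yawdeg):
    """tool-frame shift and twist from the present pose to a world TCP pose"""
    s=arm.state(); p=s["tool_pos"]; w=s["ee_rot"][2]
    d=np.array([x,y,z])-p
    t=[np.cos(w)*d[0]+np.sin(w)*d[1], np.sin(w)*d[0]-np.cos(w)*d[1], -d[2]]
    dy=(yawdeg-np.degrees(w)+180)%360-180
    print("shift",np.round(t,1),"twist(+z tool)",round(-dy,1),"now",p.round(1),round(np.degrees(w),1))
def spots(cam,things):
    p=optics.read_camera(cam)
    for t in things:
        print(cam,t,[(np.round(d["xyz"],1).tolist(),round(d["confidence"],2)) for d in nets.place_of(p,t)[:2]])
    return p
E
python3 - <<'E'
from h import *
rel(380,400,330,169); rel(440,130,330,169)
E
```

```text
shift [-242.9 -154.6  -98.7] twist(+z tool) -6.4 now [194.5 620.2 231.3] 162.6
shift [-381.  -394.3  -98.7] twist(+z tool) -6.4 now [194.5 620.2 231.3] 162.6
```

>>> {"api": "carry_out", "payload": {
  "jaw": [0,0,0,0,0,0,0,0,0,0],
  "translation": [
    [-30,-20,-15],
    [-60,-40,-35],
    [-95,-60,-55],
    [-130,-80,-75],
    [-165,-100,-95],
    [-200,-125,-100],
    [-230,-145,-100],
    [-255,-175,-100],
    [-275,-210,-100],
    [-295,-245,-100]
  ],
  "twist": [-1,-2,-3,-4,-5,-6,-6.4,-6.4,-6.4,-6.4]
}}

```text
time_s: 2.33
tool_pos: [403.4, 296.0, 331.3]
ee_rot: [3.141, 0.0, 2.949]
contact_force: [0.3, 0.1, 0.0]
finger_gap: 85.6
gripper_force: 0.0
```

```bash
python3 - <<'E'
from h import *
rel(420,140,330,169)
p=spots("wrist",["rest","rest_seat"])
print(p["camera_matrix"].round(1).tolist(),p["mount"].round(2).tolist())
cv2.imwrite("pics/w1.png",p["pixels"][:,:,::-1])
E
```

```text
shift [ -46.3 -149.9    1.3] twist(+z tool) -0.1 now [403.4 296.  331.3] 168.9
wrist rest [([548.9, 201.4, 3.3], 0.97)]
wrist rest_seat [([522.2, 207.6, 171.4], 0.65)]
[[325.2, 0.0, 277.1], [0.0, 325.2, 209.1], [0.0, 0.0, 1.0]] [[-0.0, -0.96, -0.27, 67.44], [1.0, -0.0, 0.0, 0.22], [-0.0, -0.27, 0.96, -141.59], [0.0, 0.0, 0.0, 1.0]]
```

>>> {"api": "carry_out", "payload": {
  "jaw": [0,0,0,0,0,0,0,0,0,0],
  "translation": [
    [-12,-40,0],
    [-24,-80,0],
    [-36,-115,0],
    [-48,-150,0],
    [-62,-190,0],
    [-76,-230,0],
    [-92,-270,0],
    [-108,-310,0],
    [-124,-350,0],
    [-140,-385,0]
  ],
  "twist": [0,0,0,0,0,0,0,0,0,0]
}}

```text
time_s: 3.32
tool_pos: [466.1, -105.4, 331.8]
ee_rot: [3.141, 0.001, 2.951]
contact_force: [1.3, 0.2, -0.3]
finger_gap: 85.5
gripper_force: 0.0
```

```bash
python3 - <<'E'
from h import *
p=spots("wrist",["key","short_tip","screw_mouth","clamp","fence"])
cv2.imwrite("pics/w2.png",p["pixels"][:,:,::-1])
rel(495,-209.5,174,170)
E
```

```text
wrist key [([541.8, -218.0, 49.4], 0.6)]
wrist short_tip [([459.3, -207.9, 190.1], 0.85), ([534.2, -211.3, 84.4], 0.68)]
wrist screw_mouth [([536.8, -212.8, 84.1], 0.79)]
wrist clamp [([538.8, -212.8, 0.4], 0.79)]
wrist fence [([613.8, -221.1, 9.9], 0.64)]
shift [-48.5 -99.9 157.3] twist(+z tool) -0.9 now [ 466.2 -102.3  331.3] 169.1
```

View pics/w2.png

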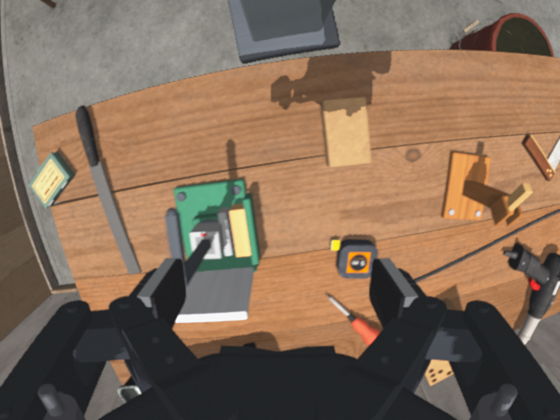

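The wrist view shows the short arm at about (170-182, 212-265), standing free over the clamp, which agrees with the measured line. I go down and grip it.

>>> {"api": "carry_out", "payload": {
  "jaw": [0,0,0,0,0,0,0,0,0,0],
  "translation": [
    [-16,-34,20],
    [-32,-68,40],
    [-48,-100,60],
    [-48,-100,85],
    [-48,-100,110],
    [-48,-100,130],
    [-48,-100,145],
    [-48,-100,157],
    [-48,-100,157],
    [-48,-100,157]
  ],
  "twist": [-1,-2,-2,-2,-2,-2,-2,-2,-2,-2]
}}

```text
time_s: 4.45
tool_pos: [494.3, -210.4, 174.3]
ee_rot: [-3.142, -0.001, 2.986]
contact_force: [0.3, -0.3, -0.5]
finger_gap: 85.2
gripper_force: 0.0
```

>>> {"api": "carry_out", "payload": {
  "jaw": [0.4,0.6,0.7,0.8,0.9,1,1,1,1,1],
  "translation": [
    [0,0,0],
    [0,0,0],
    [0,0,0],
    [0,0,0],
    [0,0,0],
    [0,0,0],
    [0,0,0],
    [0,0,0],
    [0,0,0],
    [0,0,0]
  ],
  "twist": [0,0,0,0,0,0,0,0,0,0],
  "newtons": 30
}}

```text
time_s: 5.28
tool_pos: [494.1, -211.3, 174.5]
ee_rot: [3.141, 0.0, 2.984]
contact_force: [-1.5, 1.8, 3.4]
finger_gap: 11.4
gripper_force: 32.4
```

```bash
python3 - <<'E'
from h import *
s=arm.state(); print({k:np.round(s[k],2) for k in ("time_s","tool_pos","ee_rot","contact_force","torque","finger_gap","gripper_force","qpos")})
p=spots("scene",["key","short_tip","long_tip"])
E
```

```text
{'time_s': np.float64(5.28), 'tool_pos': array([ 494.12, -211.31,  174.5 ]), 'ee_rot': array([3.14, 0.  , 2.98]), 'contact_force': array([-1.5 ,  1.82,  3.37]), 'torque': array([0.33, 0.14, 0.1 ]), 'finger_gap': np.float64(11.4), 'gripper_force': np.float64(32.42), 'qpos': array([-0.52,  0.19,  0.95,  1.85, -0.17,  1.18,  1.9 ])}
scene key [([529.6, -217.3, 195.4], 0.57)]
scene short_tip [([456.3, -203.0, 186.1], 0.52)]
scene long_tip [([536.8, -216.0, 41.5], 0.7)]
```

>>> {"api": "carry_out", "payload": {
  "jaw": [1,1,1,1,1,1,1,1,1,1],
  "translation": [
    [0,0,-6],
    [0,0,-14],
    [0,0,-24],
    [0,0,-36],
    [0,0,-50],
    [0,0,-66],
    [0,0,-90],
    [0,0,-120],
    [0,0,-150],
    [0,0,-170]
  ],
  "twist": [0,0,0,0,0,0,0,0,0,0],
  "newtons": 50
}}

```text
time_s: 6.32
tool_pos: [494.0, -212.3, 348.2]
ee_rot: [-3.141, 0.003, 2.983]
contact_force: [-0.1, -0.5, -1.9]
finger_gap: 10.9
gripper_force: 51.4
```

```bash
python3 - <<'E'
from h import *
s=arm.state(); print({k:np.round(s[k],2) for k in ("tool_pos","contact_force","torque","finger_gap")})
p=spots("scene",["key","short_tip","long_tip"])
p=spots("top",["key","short_tip","long_tip","screw_mouth"])
rel(460,0,345,168)
E
```

```text
{'tool_pos': array([ 494.02, -212.31,  348.19]), 'contact_force': array([-0.12, -0.48, -1.92]), 'torque': array([0.02, 0.01, 0.01]), 'finger_gap': np.float64(10.93)}
scene key [([517.8, 204.4, 167.3], 0.6), ([529.1, -220.3, 366.2], 0.52)]
scene short_tip [([455.7, -205.1, 361.7], 0.59)]
scene long_tip [([539.5, -218.4, 212.6], 0.87), ([549.1, 200.0, -1.1], 0.63)]
top key [([530.2, -215.9, 359.6], 0.66), ([528.5, 207.8, 174.6], 0.31)]
top short_tip [([458.5, -202.9, 361.2], 0.41)]
top long_tip [([541.4, -218.6, 211.1], 0.63)]
top screw_mouth [([537.2, -217.5, 81.0], 0.45)]
shift [ 66.2 203.4  -1.6] twist(+z tool) 3.0 now [ 493.5 -211.2  343.4] 171.0
```

```bash
python3 - <<'E'
from h import *
rel(516,208,345,168)
E
```

```text
shift [ 43.5 417.6  -1.6] twist(+z tool) 3.0 now [ 493.5 -211.2  343.4] 171.0
```

>>> {"api": "carry_out", "payload": {
  "jaw": [1,1,1,1,1,1,1,1,1,1],
  "translation": [
    [2,20,0],
    [5,50,0],
    [9,85,0],
    [13,125,0],
    [17,165,0],
    [21,205,0],
    [25,245,0],
    [29,285,0],
    [33,320,0],
    [37,355,0]
  ],
  "twist": [0,1,1,2,2,2,3,3,3,3]
}}

```text
time_s: 7.6
tool_pos: [512.5, 147.0, 343.7]
ee_rot: [-3.141, -0.001, 2.933]
contact_force: [0.4, 1.5, -0.3]
finger_gap: 10.8
gripper_force: 51.4
```

>>> {"api": "carry_out", "payload": {
  "jaw": [1,1,1,1,1,1,1,1],
  "translation": [
    [3,25,0],
    [6,45,0],
    [8,58,0],
    [9,62,10],
    [9,62,22],
    [9,62,35],
    [9,62,35],
    [9,62,35]
  ],
  "twist": [0,0,0,0,0,0,0,0]
}}

```text
time_s: 8.27
tool_pos: [516.9, 205.5, 308.4]
ee_rot: [-3.14, -0.001, 2.93]
contact_force: [0.2, -0.4, -1.8]
finger_gap: 11.0
gripper_force: 51.3
```

```bash
python3 - <<'E'
from h import *
rel(516,208,276,168)
s=arm.state(); print(s["contact_force"])
out=[]
for n in ["wrist","top","scene"]:
    p=spots(n,["key","short_tip","long_tip","rest","rest_seat"]); out.append(p["pixels"][:,:,::-1])
cv2.imwrite("pics/w3.png",out[0])
print(out[0].shape)
a=cv2.resize(out[2][150:240,185:285],(400,360),interpolation=cv2.INTER_CUBIC)
b=cv2.resize(out[1][200:263,195:265],(400,360),interpolation=cv2.INTER_CUBIC)
cv2.imwrite("pics/z3.png",np.hstack([a,b]))
E
```

```text
shift [ 1.4  2.3 32.4] twist(+z tool) -0.1 now [516.9 205.5 308.4] 167.9
[ 0.15539401 -0.42210863 -1.81656946]
wrist key [([555.6, 194.8, 324.9], 0.61)]
wrist short_tip [([612.4, -219.4, 13.8], 0.71), ([481.1, 211.4, 321.3], 0.68)]
wrist long_tip []
wrist rest [([545.5, 199.5, 0.9], 0.87)]
wrist rest_seat [([525.4, 206.6, 168.7], 0.83), ([556.9, 199.0, 326.5], 0.18)]
top key [([552.5, 199.2, 326.3], 0.64)]
top short_tip []
top long_tip [([561.8, 195.0, 176.5], 0.6)]
top rest [([548.3, 194.8, 1.2], 0.61)]
top rest_seat [([696.5, -435.7, -1.5], 0.36)]
scene key [([554.1, 201.8, 329.3], 0.59)]
scene short_tip [([481.2, 218.9, 320.1], 0.71), ([551.3, 197.8, 0.9], 0.62)]
scene long_tip [([558.2, 196.4, 176.4], 0.67)]
scene rest [([550.2, 200.0, 1.0], 0.61)]
scene rest_seat []
(420, 560, 3)
```

View pics/w3.png

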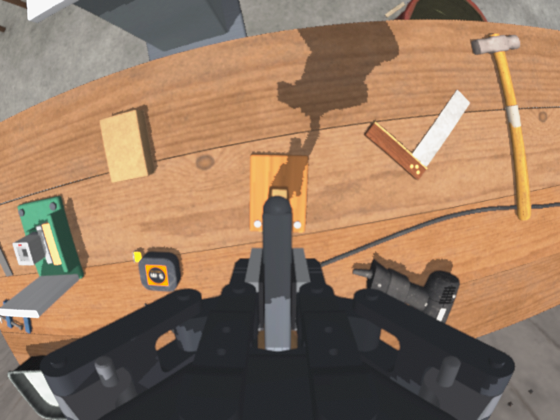

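View pics/z3.png

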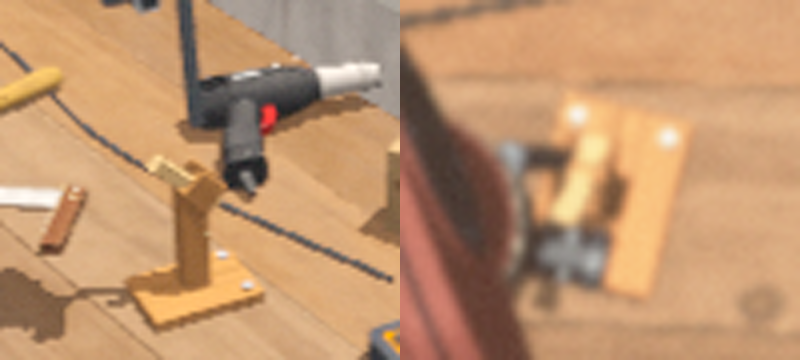

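The wrist view shows the rest's base square to the tool at cols 250-307, its light beam end at (280,193) and the key at col 277. So the yaw agrees, and the lateral offset is about 2-3 mm. I check the slope direction by projecting model points.

```bash
python3 - <<'E'
from h import *
d=np.array([np.cos(np.radians(-12)),np.sin(np.radians(-12)),0]); z=np.array([0,0,1.]); lat=np.array([-d[1],d[0],0])
seat=np.array([522.4,206.8,168])
k=2**-.5; a=k*(d-z); n=k*(d+z)
def P(L,w,h): return seat+a*L+lat*w+n*h
# beam top at h=-6
segs=[]
for w in (-7,7):
    segs+=[(P(6,w,-6),P(80,w,-6)),(P(6,w,-6),P(6,w,-20))]
segs+=[(P(6,-7,-6),P(6,7,-6)),(P(80,-7,-6),P(80,7,-6))]
for w in (-9,9): segs+=[(P(43,w,7),P(77,w,7)),(P(43,w,-6),P(43,w,7)),(P(77,w,-6),P(77,w,7))]
out=[]
for n_,f,(x,y,w,h) in (("scene","pics/scene0.png",(195,175,64,48)),("top","pics/top0.png",(200,205,64,48))):
    p=optics.read_camera(n_); im=cv2.imread(f); S=6
    c=cv2.resize(im[y:y+h,x:x+w],None,fx=S,fy=S,interpolation=cv2.INTER_CUBIC); c0=c.copy()
    M=np.linalg.inv(p["cam_to_world"]);K=p["camera_matrix"]
    def pr(q):
        v=K@(M[:3,:3]@q+M[:3,3]); return (int((v[0]/v[2]-x+.5)*S),int((v[1]/v[2]-y+.5)*S))
    for i,(s,e) in enumerate(segs): cv2.line(c,pr(s),pr(e),(0,0,255) if i<6 else (255,0,0),1)
    out.append(np.hstack([c0,c]))
cv2.imwrite("pics/z4.png",np.vstack(out)); print(out[0].shape)
E
```

```text
(288, 768, 3)
```

View pics/z4.png

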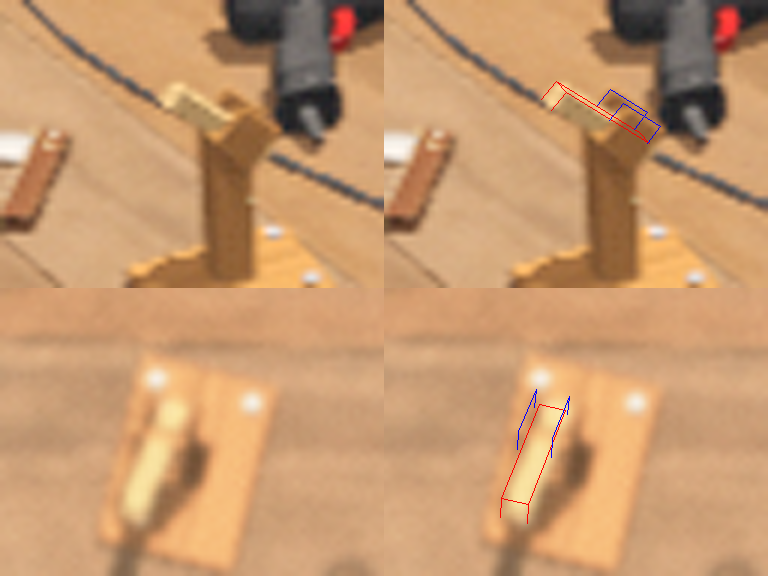

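The model outline lies over the beam, so the slope direction and pose are confirmed to within 2-4 mm. I measure the lateral offset in the wrist picture.

```bash
python3 - <<'E'
from h import *
im=cv2.imread("pics/w3.png")[:,:,::-1].astype(int)
for r in (188,191,194,197): print(r,[tuple(im[r,c]) [0:3:2] and int(im[r,c].sum()) for c in range(262,300)])
print("key",[int(im[215,c].sum()) for c in range(255,300)])
print("base170",[int(im[170,c].sum()) for c in range(244,316,1)])
E
```

```text
188 [522, 523, 529, 540, 545, 537, 472, 325, 226, 218, 241, 267, 267, 267, 262, 264, 259, 250, 244, 239, 235, 229, 230, 225, 220, 235, 278, 311, 323, 327, 330, 327, 324, 323, 326, 325, 317, 307]
191 [521, 524, 531, 541, 545, 529, 447, 275, 222, 307, 465, 558, 570, 566, 560, 559, 559, 554, 555, 557, 553, 553, 549, 531, 437, 282, 258, 304, 322, 327, 336, 388, 429, 397, 341, 320, 314, 320]
194 [521, 524, 532, 542, 543, 499, 364, 241, 232, 336, 487, 564, 562, 545, 540, 535, 530, 538, 550, 554, 560, 560, 562, 545, 453, 281, 237, 286, 319, 340, 396, 461, 487, 461, 361, 316, 310, 321]
197 [521, 523, 533, 543, 540, 486, 312, 205, 185, 186, 201, 203, 186, 180, 180, 182, 181, 179, 195, 224, 273, 330, 416, 466, 406, 264, 222, 281, 345, 411, 462, 500, 521, 522, 516, 507, 502, 502]
key [518, 521, 522, 525, 529, 523, 475, 324, 222, 219, 229, 229, 232, 232, 234, 232, 233, 233, 230, 233, 230, 232, 232, 233, 233, 232, 235, 235, 235, 240, 237, 235, 237, 237, 231, 225, 243, 334, 459, 510, 510, 505, 505, 508, 513]
base170 [456, 456, 451, 454, 452, 460, 480, 513, 532, 537, 536, 532, 529, 529, 527, 528, 526, 524, 522, 524, 530, 537, 544, 543, 534, 516, 501, 494, 506, 517, 528, 533, 529, 513, 447, 343, 304, 300, 298, 304, 304, 298, 298, 296, 302, 307, 310, 316, 324, 326, 320, 319, 318, 320, 323, 324, 325, 326, 335, 391, 468, 503, 480, 429, 438, 476, 492, 498, 498, 490, 485, 489]
```

>>> {"api": "carry_out", "payload": {
  "jaw": [1,1,1,1,1,1,1,1],
  "translation": [
    [-1,2,6],
    [-1.5,2,16],
    [-1.5,2,28],
    [-1.5,2,38],
    [-1.5,2,44],
    [-1.5,2,48],
    [-1.5,2,51],
    [-1.5,2,51]
  ],
  "twist": [0,0,0,0,0,0,0,0],
  "newtons": 25
}}

```text
time_s: 9.93
tool_pos: [518.9, 208.8, 258.0]
ee_rot: [-3.141, -0.0, 2.932]
contact_force: [-0.7, -1.7, -2.1]
finger_gap: 10.7
gripper_force: 51.4
```

```bash
python3 - <<'E'
from h import *
s=arm.state(); print({k:np.round(s[k],2) for k in ("tool_pos","contact_force","torque","finger_gap","gripper_force")})
spots("scene",["key","short_tip","long_tip"])
E
```

```text
{'tool_pos': array([518.89, 208.84, 257.96]), 'contact_force': array([-0.67, -1.68, -2.1 ]), 'torque': array([-0.62,  0.17, -0.08]), 'finger_gap': np.float64(10.74), 'gripper_force': np.float64(51.36)}
scene key [([553.1, 201.0, 278.1], 0.67)]
scene short_tip [([481.8, 216.7, 271.8], 0.65)]
scene long_tip [([561.0, 196.3, 124.4], 0.52)]
```

>>> {"api": "carry_out", "payload": {
  "jaw": [1,1,1,1,1,1],
  "translation": [
    [0,-1.5,0],
    [0,-1.5,0],
    [0,-1.5,3],
    [0,-1.5,6],
    [0,-1.5,9],
    [1,-1.5,9]
  ],
  "twist": [0,0,0,0,0,0],
  "newtons": 25
}}

```text
time_s: 10.63
tool_pos: [518.9, 208.3, 250.1]
ee_rot: [3.14, 0.003, 2.932]
contact_force: [2.7, -0.6, 0.9]
finger_gap: 11.0
gripper_force: 52.0
```

```bash
python3 - <<'E'
from h import *
s=arm.state(); print({k:np.round(s[k],2) for k in ("tool_pos","contact_force","torque","finger_gap","gripper_force")})
spots("scene",["key","short_tip","long_tip"])
p=spots("top",["key","long_tip"])
E
```

```text
{'tool_pos': array([518.89, 208.34, 250.15]), 'contact_force': array([ 2.74, -0.56,  0.86]), 'torque': array([-0.13, -0.96, -0.03]), 'finger_gap': np.float64(10.98), 'gripper_force': np.float64(52.01)}
scene key [([555.4, 201.4, 270.4], 0.48)]
scene short_tip [([485.0, 219.6, 260.6], 0.63), ([436.6, -1.2, -2.1], 0.59)]
scene long_tip [([564.1, 196.1, 120.2], 0.61)]
top key [([555.4, 203.0, 268.6], 0.42)]
top long_tip [([569.9, 197.1, 118.7], 0.43)]
```

>>> {"api": "carry_out", "payload": {
  "jaw": [0.99,0.99,0.99,0.99,0.99,0.99,0.99,0.99,0.99,0.99],
  "translation": [
    [4,-0.3,2.5],
    [9,-0.3,5.5],
    [13,-0.3,8.5],
    [18,-0.3,12],
    [23,-0.3,15.5],
    [28,-0.3,19],
    [34,-0.3,23],
    [34,-0.3,23],
    [34,-0.3,23],
    [34,-0.3,23]
  ],
  "twist": [0,0,0,0,0,0,0,0,0,0],
  "newtons": 20
}}

```text
time_s: 11.82
tool_pos: [484.1, 214.7, 226.1]
ee_rot: [-3.141, -0.001, 2.932]
contact_force: [1.5, -0.5, -1.5]
finger_gap: 10.9
gripper_force: 51.8
```

```bash
python3 - <<'E'
from h import *
s=arm.state(); print({k:np.round(s[k],2) for k in ("tool_pos","contact_force","torque","finger_gap","gripper_force")})
spots("scene",["key","short_tip","long_tip"])
p=spots("top",["key","long_tip"])
E
```

```text
{'tool_pos': array([484.06, 214.67, 226.12]), 'contact_force': array([ 1.52, -0.53, -1.53]), 'torque': array([-0.1 , -0.41, -0.03]), 'finger_gap': np.float64(10.85), 'gripper_force': np.float64(51.81)}
scene key [([521.4, 205.4, 258.9], 0.69)]
scene short_tip [([453.1, 223.2, 226.6], 0.69)]
scene long_tip [([569.9, 196.7, 116.9], 0.46)]
top key [([518.4, 210.1, 255.4], 0.43)]
top long_tip [([572.2, 194.3, 113.2], 0.52), ([628.1, -11.5, 0.7], 0.22)]
```

The key is pivoting as planned and leans about 70° now, so I continue to 45°.

>>> {"api": "carry_out", "payload": {
  "jaw": [0.99,0.99,0.99,0.99,0.99,0.99,0.99,0.99,0.99,0.99],
  "translation": [
    [6,0,5.5],
    [12,0,11.5],
    [18,0,18],
    [22,0,24],
    [26,0,30],
    [30,0,36],
    [34,0,44],
    [38,0,53],
    [38,0,54],
    [38,0,54]
  ],
  "twist": [0,0,0,0,0,0,0,0,0,0],
  "newtons": 20
}}

```text
time_s: 13.0
tool_pos: [446.4, 222.5, 171.5]
ee_rot: [-3.14, -0.001, 2.932]
contact_force: [1.1, -0.1, -1.1]
finger_gap: 11.2
gripper_force: 53.3
```

```bash
python3 - <<'E'
from h import *
s=arm.state(); print({k:np.round(s[k],2) for k in ("tool_pos","contact_force","torque","finger_gap","gripper_force")})
spots("scene",["key","short_tip","long_tip"])
p=spots("top",["key","long_tip"])
E
```

```text
{'tool_pos': array([446.43, 222.52, 171.45]), 'contact_force': array([ 1.07, -0.1 , -1.14]), 'torque': array([ 0.1 , -0.22,  0.  ]), 'finger_gap': np.float64(11.18), 'gripper_force': np.float64(53.27)}
scene key [([475.5, 216.9, 219.7], 0.68)]
scene short_tip [([428.0, 228.2, 161.0], 0.47)]
scene long_tip [([581.6, 195.5, 112.9], 0.68)]
top key [([479.1, 219.2, 215.9], 0.62)]
top long_tip [([580.9, 191.1, 110.9], 0.57)]
```

>>> {"api": "carry_out", "payload": {
  "jaw": [0.99,0.99,0.99,0.99,0.99,0.99,0.99,0.99],
  "translation": [
    [-6,0,6],
    [-12,0,12],
    [-18,0,18],
    [-25,0,25],
    [-32,0,32],
    [-38,0,38],
    [-44,0,44],
    [-44,0,44]
  ],
  "twist": [0,0,0,0,0,0,0,0],
  "newtons": 20
}}

```text
time_s: 14.02
tool_pos: [491.7, 212.6, 127.2]
ee_rot: [-3.14, 0.001, 2.931]
contact_force: [3.3, -0.6, -1.1]
finger_gap: 10.8
gripper_force: 53.3
```

```bash
python3 - <<'E'
from h import *
s=arm.state(); print({k:np.round(s[k],2) for k in ("tool_pos","contact_force","torque","finger_gap","gripper_force")})
spots("scene",["key","short_tip","long_tip"])
p=spots("top",["key","long_tip"])
E
```

```text
{'tool_pos': array([491.72, 212.58, 127.22]), 'contact_force': array([ 3.3 , -0.63, -1.07]), 'torque': array([-0.09, -0.57, -0.  ]), 'finger_gap': np.float64(10.81), 'gripper_force': np.float64(53.28)}
scene key [([519.0, 205.8, 173.8], 0.67)]
scene short_tip [([472.9, 218.2, 114.7], 0.44)]
scene long_tip [([625.4, 185.7, 67.4], 0.65)]
top key [([522.4, 209.1, 173.4], 0.61)]
top long_tip [([626.4, 180.8, 66.4], 0.57)]
```

>>> {"api": "carry_out", "payload": {
  "jaw": [0.99,0.99,0.99,0.99,0.99],
  "translation": [
    [-1.5,0,2],
    [-2.5,0,4],
    [-3.5,0,5.5],
    [-4,0,6.5],
    [-4,0,6.5]
  ],
  "twist": [0,0,0,0,0],
  "newtons": 20
}}

```text
time_s: 14.78
tool_pos: [493.3, 213.9, 123.2]
ee_rot: [3.14, -0.002, 2.933]
contact_force: [-10.4, -0.8, 18.7]
finger_gap: 11.1
gripper_force: 57.9
```

```bash
python3 - <<'E'
from h import *
s=arm.state(); print({k:np.round(s[k],2) for k in ("tool_pos","contact_force","torque","finger_gap","gripper_force")})
spots("scene",["key","short_tip","long_tip"])
p=spots("top",["key","long_tip"])
E
```

```text
{'tool_pos': array([493.31, 213.86, 123.19]), 'contact_force': array([-10.36,  -0.75,  18.7 ]), 'torque': array([-0.28,  1.62, -0.09]), 'finger_gap': np.float64(11.09), 'gripper_force': np.float64(57.9)}
scene key [([521.4, 206.9, 170.0], 0.43)]
scene short_tip [([475.7, 220.9, 111.1], 0.5)]
scene long_tip [([520.3, 200.2, 168.3], 0.52), ([632.4, 182.1, 68.9], 0.48)]
top key [([521.8, 208.3, 171.8], 0.63)]
top long_tip [([633.8, 183.0, 69.2], 0.62)]
```

It's hooked: the resistance points along up-slope. I ease back and let go.

>>> {"api": "carry_out", "payload": {
  "jaw": [0.99,0.99,0.85,0.8,0.7,0.55,0.5,0.5,0.5,0.5],
  "translation": [
    [0.5,0,-1],
    [1,0,-2],
    [1,0,-2],
    [1,0,-2],
    [1,0,-2],
    [1,0,-2],
    [1,0,-2],
    [1,0,-2],
    [1,0,-2],
    [1,0,-2]
  ],
  "twist": [0,0,0,0,0,0,0,0,0,0]
}}

```text
time_s: 15.97
tool_pos: [493.2, 212.8, 123.8]
ee_rot: [-3.142, -0.0, 2.932]
contact_force: [-0.5, 0.0, 0.3]
finger_gap: 42.7
gripper_force: 0.0
```

>>> {"api": "carry_out", "payload": {
  "jaw": [0.5,0.5,0.5,0.5,0.5,0.5,0.5,0.5,0.5,0.5],
  "translation": [
    [15,0,-10],
    [30,0,-30],
    [30,0,-60],
    [30,0,-95],
    [30,0,-120],
    [30,0,-120],
    [30,0,-120],
    [30,0,-120],
    [30,0,-120],
    [30,0,-120]
  ],
  "twist": [0,0,0,0,0,0,0,0,0,0]
}}

```text
time_s: 16.8
tool_pos: [463.3, 218.7, 242.6]
ee_rot: [-3.14, -0.001, 2.932]
contact_force: [-0.1, 1.0, 0.6]
finger_gap: 42.3
gripper_force: 0.0
```

```bash
python3 - <<'E'
from h import *
s=arm.state(); print({k:np.round(s[k],2) for k in ("time_s","tool_pos","contact_force","finger_gap","gripper_force")})
o=[]
for n,(x,y,w,h) in (("wrist",(200,130,200,150)),("top",(195,195,80,60)),("scene",(195,165,80,60))):
    p=spots(n,["key","short_tip","long_tip"]); o.append(cv2.resize(p["pixels"][y:y+h,x:x+w,::-1],(266,200),interpolation=cv2.INTER_CUBIC))
cv2.imwrite("pics/z5.png",np.hstack(o))
E
```

```text
{'time_s': np.float64(16.8), 'tool_pos': array([463.34, 218.75, 242.59]), 'contact_force': array([-0.14,  1.  ,  0.63]), 'finger_gap': np.float64(42.32), 'gripper_force': np.float64(0.0)}
wrist key [([525.7, 205.9, 171.1], 0.76)]
wrist short_tip [([476.7, 215.8, 114.1], 0.86)]
wrist long_tip [([634.8, 181.6, 74.9], 0.94), ([533.9, -211.9, -0.8], 0.39)]
top key [([522.6, 208.0, 170.3], 0.74)]
top short_tip [([477.7, 221.7, 116.0], 0.71)]
top long_tip [([633.1, 181.1, 68.1], 0.7), ([630.8, -10.9, -2.0], 0.49)]
scene key [([521.8, 208.3, 172.7], 0.63), ([754.0, -20.0, -3.3], 0.41)]
scene short_tip [([474.2, 217.0, 111.0], 0.55), ([520.6, 200.1, 169.5], 0.23)]
scene long_tip [([630.9, 184.1, 66.4], 0.78)]
```

View pics/z5.png

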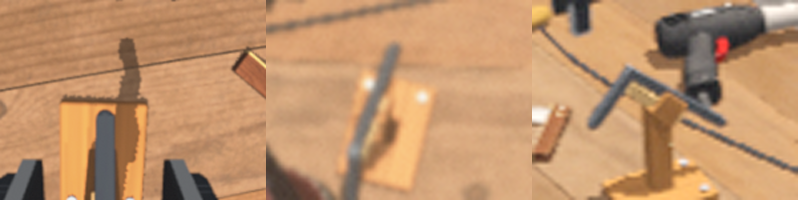

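The crops show the key hooked over the beam's top end, long arm between the cheeks down the slope and free of the gripper. Now I go to the long arm's lower part.

```bash
python3 - <<'E'
from h import *
rel(600,190,84,167.5)
E
```

```text
shift [-139.2   -0.2  159.9] twist(+z tool) 0.5 now [463.9 219.1 243.9] 168.0
```

>>> {"api": "carry_out", "payload": {
  "jaw": [0.5,0.5,0.5,0.5,0.5,0.5,0.5,0.5,0.5,0.5],
  "translation": [
    [-35,0,0],
    [-70,0,0],
    [-105,0,0],
    [-139,0,20],
    [-139,0,50],
    [-139,0,80],
    [-139,0,105],
    [-139,0,125],
    [-139,0,142],
    [-139,0,150]
  ],
  "twist": [0,0.5,0.5,0.5,0.5,0.5,0.5,0.5,0.5,0.5]
}}

```text
time_s: 18.23
tool_pos: [598.6, 189.9, 91.2]
ee_rot: [-3.139, -0.003, 2.923]
contact_force: [0.1, 0.6, 0.2]
finger_gap: 42.3
gripper_force: 0.0
```

>>> {"api": "carry_out", "payload": {
  "jaw": [0.5,0.5,0.6,0.7,0.8,0.9,1,1,1,1],
  "translation": [
    [0,0,6],
    [0,0,10],
    [0,0,10],
    [0,0,10],
    [0,0,10],
    [0,0,10],
    [0,0,10],
    [0,0,10],
    [0,0,10],
    [0,0,10]
  ],
  "twist": [0,0,0,0,0,0,0,0,0,0],
  "newtons": 40
}}

```text
time_s: 19.07
tool_pos: [600.2, 190.3, 84.4]
ee_rot: [3.141, 0.001, 2.923]
contact_force: [-0.2, 0.3, 5.3]
finger_gap: 11.3
gripper_force: 42.2
```

```bash
python3 - <<'E'
from h import *
s=arm.state(); print({k:np.round(s[k],2) for k in ("time_s","tool_pos","contact_force","torque","finger_gap","gripper_force")})
spots("scene",["key","short_tip","long_tip"])
spots("top",["key","short_tip","long_tip"])
E
```

```text
{'time_s': np.float64(19.07), 'tool_pos': array([600.15, 190.31,  84.36]), 'contact_force': array([-0.24,  0.32,  5.29]), 'torque': array([0.07, 0.21, 0.02]), 'finger_gap': np.float64(11.32), 'gripper_force': np.float64(42.22)}
scene key [([523.3, 207.3, 172.5], 0.49), ([611.2, -221.3, 15.4], 0.32)]
scene short_tip [([477.4, 220.8, 110.2], 0.66)]
scene long_tip [([629.4, 183.4, 67.1], 0.64), ([519.6, 204.3, 170.4], 0.56)]
top key []
top short_tip [([612.5, -223.2, 15.4], 0.72)]
top long_tip [([428.7, 2.3, 1.1], 0.17)]
```

>>> {"api": "carry_out", "payload": {
  "jaw": [1,1,1,1,1,1,1,1,1],
  "translation": [
    [0,0,-4],
    [0,0,-10],
    [0,0,-20],
    [0,0,-35],
    [0,0,-55],
    [0,0,-80],
    [0,0,-100],
    [0,0,-115],
    [0,0,-120]
  ],
  "twist": [0,0,0,0,0,0,0,0,0],
  "newtons": 50
}}

```text
time_s: 20.22
tool_pos: [600.9, 190.2, 207.2]
ee_rot: [3.139, 0.003, 2.923]
contact_force: [1.0, -0.7, -1.9]
finger_gap: 11.2
gripper_force: 49.1
```

```bash
python3 - <<'E'
from h import *
s=arm.state(); print({k:np.round(s[k],2) for k in ("time_s","tool_pos","contact_force","torque","finger_gap","gripper_force")})
spots("scene",["key","short_tip","long_tip"])
spots("wrist",["key","short_tip","long_tip"])
E
```

```text
{'time_s': np.float64(20.22), 'tool_pos': array([600.89, 190.21, 207.17]), 'contact_force': array([ 0.96, -0.66, -1.88]), 'torque': array([ 0.03, -0.15,  0.05]), 'finger_gap': np.float64(11.17), 'gripper_force': np.float64(49.07)}
scene key [([522.8, 203.5, 294.9], 0.75)]
scene short_tip [([472.2, 219.8, 233.0], 0.62)]
scene long_tip [([630.8, 182.8, 193.3], 0.68), ([754.6, -19.7, -1.4], 0.16)]
wrist key [([524.0, 207.5, 291.0], 0.6)]
wrist short_tip [([525.2, 210.8, 290.7], 0.71)]
wrist long_tip [([631.1, 182.3, 191.5], 0.82)]
```

The key is held firmly at about 43°. I level it by pressing its lower end down over the top edge of the rest's beam, so the bar pivots in the pads.

```bash
python3 - <<'E'
from h import *
rel(496,213.3,190,167.5)
E
```

```text
shift [105.9   0.4  12.7] twist(+z tool) -0.0 now [599.3 190.  202.7] 167.5
```

>>> {"api": "carry_out", "payload": {
  "jaw": [1,1,1,1,1,1,1,1,1,1],
  "translation": [
    [15,0,0],
    [35,0,0],
    [60,0,0],
    [85,0,0],
    [100,0.4,0],
    [106,0.4,4],
    [106,0.4,10],
    [106,0.4,16],
    [106,0.4,21],
    [106,0.4,26]
  ],
  "twist": [0,0,0,0,0,0,0,0,0,0]
}}

```text
time_s: 21.45
tool_pos: [497.1, 212.8, 176.8]
ee_rot: [-3.14, 0.0, 2.922]
contact_force: [0.0, 0.0, -1.1]
finger_gap: 11.1
gripper_force: 49.1
```

```bash
python3 - <<'E'
from h import *
s=arm.state(); print({k:np.round(s[k],2) for k in ("time_s","tool_pos","contact_force","torque","finger_gap","gripper_force")})
spots("scene",["key","short_tip","long_tip"])
E
```

```text
{'time_s': np.float64(21.45), 'tool_pos': array([497.12, 212.75, 176.79]), 'contact_force': array([ 0.05,  0.05, -1.08]), 'torque': array([-0.05, -0.12,  0.04]), 'finger_gap': np.float64(11.12), 'gripper_force': np.float64(49.06)}
scene key [([423.6, 229.9, 264.6], 0.72)]
scene short_tip []
scene long_tip []
```

Near contact. I press on down, 24 mm to level.

>>> {"api": "carry_out", "payload": {
  "jaw": [1,1,1,1,1,1,1,1,1],
  "translation": [
    [0,0,2],
    [0,0,4],
    [0,0,6],
    [0,0,8],
    [0,0,10],
    [0,0,12],
    [0,0,14],
    [0,0,16],
    [0,0,16]
  ],
  "twist": [0,0,0,0,0,0,0,0,0]
}}

```text
time_s: 22.4
tool_pos: [498.7, 214.1, 163.5]
ee_rot: [3.138, 0.004, 2.923]
contact_force: [4.1, 0.5, 5.9]
finger_gap: 11.4
gripper_force: 50.1
```

```bash
python3 - <<'E'
from h import *
s=arm.state(); print({k:np.round(s[k],2) for k in ("time_s","tool_pos","contact_force","torque","finger_gap","gripper_force")})
spots("scene",["key","short_tip","long_tip"])
E
```

```text
{'time_s': np.float64(22.4), 'tool_pos': array([498.69, 214.1 , 163.51]), 'contact_force': array([4.08, 0.47, 5.88]), 'torque': array([-0.08, -1.12,  0.03]), 'finger_gap': np.float64(11.39), 'gripper_force': np.float64(50.05)}
scene key [([408.6, 231.1, 232.8], 0.59)]
scene short_tip [([627.2, -13.0, -0.3], 0.65), ([376.3, 243.1, 163.3], 0.56)]
scene long_tip [([534.2, 202.7, 155.7], 0.8)]
```

>>> {"api": "carry_out", "payload": {
  "jaw": [1,1,1,1,1,1,1,1,1],
  "translation": [
    [0,0,2],
    [0,0,4],
    [0,0,6],
    [0,0,8],
    [0,0,10],
    [0,0,12],
    [0,0,13],
    [0,0,14],
    [0,0,14]
  ],
  "twist": [0,0,0,0,0,0,0,0,0]
}}

```text
time_s: 23.35
tool_pos: [497.0, 214.6, 149.2]
ee_rot: [3.139, 0.001, 2.924]
contact_force: [-4.0, 0.6, 10.3]
finger_gap: 10.8
gripper_force: 52.3
```

```bash
python3 - <<'E'
from h import *
s=arm.state(); print({k:np.round(s[k],2) for k in ("time_s","tool_pos","contact_force","torque","finger_gap","gripper_force")})
spots("scene",["key","short_tip","long_tip"])
spots("top",["key","short_tip","long_tip"])
E
```

```text
{'time_s': np.float64(23.35), 'tool_pos': array([497. , 214.6, 149.2]), 'contact_force': array([-3.98,  0.6 , 10.28]), 'torque': array([0.14, 0.3 , 0.04]), 'finger_gap': np.float64(10.77), 'gripper_force': np.float64(52.26)}
scene key [([395.2, 233.8, 183.9], 0.79)]
scene short_tip [([385.1, 241.4, 104.3], 0.78)]
scene long_tip [([543.5, 206.6, 161.4], 0.49)]
top key [([450.9, -387.9, -1.4], 0.4)]
top short_tip []
top long_tip [([548.1, 198.6, 2.1], 0.48)]
```

>>> {"api": "carry_out", "payload": {
  "jaw": [1,1,1,1],
  "translation": [
    [0,0,1.5],
    [0,0,3],
    [0,0,4.5],
    [0,0,4.5]
  ],
  "twist": [0,0,0,0]
}}

```text
time_s: 24.08
tool_pos: [496.6, 214.7, 144.5]
ee_rot: [3.139, 0.0, 2.924]
contact_force: [-5.6, 1.6, 10.7]
finger_gap: 11.0
gripper_force: 53.5
```

```bash
python3 - <<'E'
from h import *
s=arm.state(); print({k:np.round(s[k],2) for k in ("time_s","tool_pos","contact_force","torque","finger_gap","gripper_force")})
spots("scene",["key","short_tip","long_tip"])
E
```

```text
{'time_s': np.float64(24.08), 'tool_pos': array([496.64, 214.74, 144.51]), 'contact_force': array([-5.56,  1.63, 10.75]), 'torque': array([ 0.2 ,  0.5 , -0.01]), 'finger_gap': np.float64(10.95), 'gripper_force': np.float64(53.51)}
scene key [([392.7, 235.5, 163.7], 0.63), ([540.8, 203.5, 164.6], 0.35)]
scene short_tip [([396.0, 237.5, 84.1], 0.73)]
scene long_tip [([475.4, 423.7, 2.2], 0.68), ([539.3, 204.2, 165.0], 0.53)]
```

The key is level, with bend z ≈164 and tip z ≈165. I lift it and carry it toward the clamp, twisting on the way.

>>> {"api": "carry_out", "payload": {
  "jaw": [1,1,1,1,1,1,1,1,1,1],
  "translation": [
    [0,0,-8],
    [0,0,-25],
    [0,0,-50],
    [-5,-25,-75],
    [-12,-60,-90],
    [-20,-100,-92],
    [-28,-140,-92],
    [-36,-180,-92],
    [-44,-220,-92],
    [-52,-255,-92]
  ],
  "twist": [0,0,0,3,9,15,21,27,33,39],
  "newtons": 60
}}

```text
time_s: 25.12
tool_pos: [491.1, -49.7, 235.7]
ee_rot: [3.141, -0.0, 2.236]
contact_force: [1.2, -0.5, -1.8]
finger_gap: 11.0
gripper_force: 58.7
```

```bash
python3 - <<'E'
from h import *
rel(524.3,-321,235,83)
E
```

```text
shift [-233.9 -141.3    0.7] twist(+z tool) 45.1 now [491.1 -49.7 235.7] 128.1
```

>>> {"api": "carry_out", "payload": {
  "jaw": [1,1,1,1,1,1,1,1,1,1],
  "translation": [
    [-24,-14,0],
    [-52,-31,0],
    [-82,-49,0],
    [-112,-67,0],
    [-142,-86,0],
    [-172,-104,0],
    [-200,-121,0],
    [-222,-134,0],
    [-234,-141,0],
    [-234,-141,0]
  ],
  "twist": [4,9,15,21,27,33,38,42,45,45]
}}

```text
time_s: 25.95
tool_pos: [526.0, -321.4, 235.3]
ee_rot: [-3.14, 0.003, 1.45]
contact_force: [-1.4, -0.0, -1.7]
finger_gap: 11.2
gripper_force: 58.7
```

```bash
python3 - <<'E'
from h import *
rel(524.3,-321,235,83)
print(arm.state()["qpos"].round(2))
o=[]
for n in ("scene","top","wrist"):
    p=spots(n,["key","short_tip","long_tip","screw_mouth","clamp","fence"]); o.append(p["pixels"][:,:,::-1])
cv2.imwrite("pics/w6.png",o[2]);cv2.imwrite("pics/s6.png",o[0]);cv2.imwrite("pics/t6.png",o[1])
z=lambda i,x,y,w,h:cv2.resize(i[y:y+h,x:x+w],(400,300),interpolation=cv2.INTER_CUBIC)
cv2.imwrite("pics/z6.png",np.vstack([np.hstack([z(o[0],260,205,120,90),z(o[1],310,195,100,75)]),np.hstack([z(o[2],180,120,200,150),z(o[2],80,60,400,300)])]))
E
```

```text
shift [ 0.2 -1.7  0.3] twist(+z tool) 0.1 now [ 526.  -321.4  235.3] 83.1
[-0.32  0.41  1.05  1.58 -0.36  1.36  0.65]
scene key [([540.2, -213.4, 79.2], 0.69), ([538.9, -215.7, 255.9], 0.52)]
scene short_tip [([540.1, -217.7, 175.7], 0.56)]
scene long_tip [([516.9, -367.9, 253.3], 0.49)]
scene screw_mouth [([538.2, -213.9, 78.8], 0.69), ([626.2, -17.1, 4.9], 0.45)]
scene clamp [([535.9, -215.9, -0.7], 0.72)]
scene fence [([613.0, -224.4, 14.3], 0.8)]
top key [([539.5, -211.7, 252.6], 0.56)]
top short_tip [([541.1, -211.7, 180.7], 0.67)]
top long_tip []
top screw_mouth [([536.7, -218.7, 82.5], 0.66), ([549.8, 200.3, 1.4], 0.6)]
top clamp [([535.8, -216.2, -1.2], 0.73)]
top fence [([610.5, -223.7, 15.7], 0.62)]
wrist key [([541.2, -211.6, 249.8], 0.56)]
wrist short_tip []
wrist long_tip []
wrist screw_mouth []
wrist clamp []
wrist fence [([614.0, -220.4, 13.4], 0.84)]
```

View pics/z6.png

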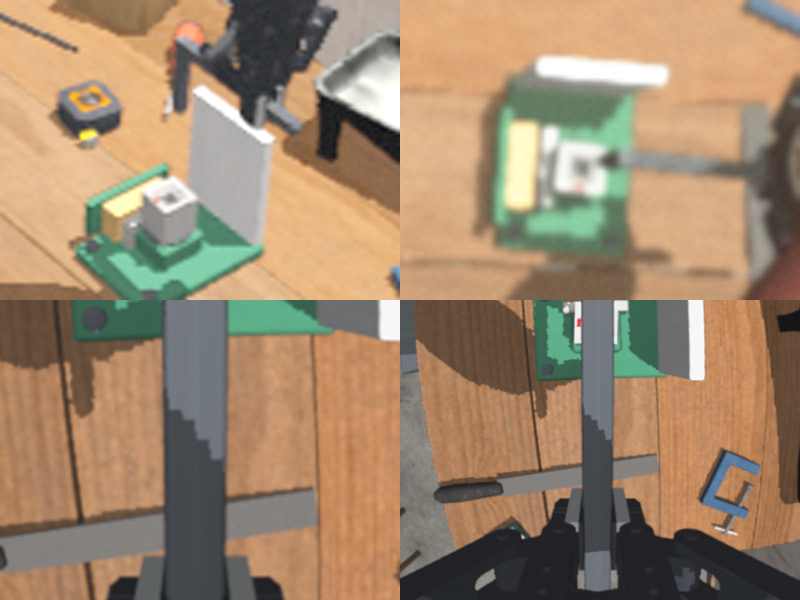

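The crops show the long arm level along clamp -y, the short arm above the screw head and the plate edge square to the tool. I correct a few mm and lower.

>>> {"api": "carry_out", "payload": {
  "jaw": [1,1,1,1,1,1,1,1],
  "translation": [
    [-0.5,-1,12],
    [-0.5,-2.5,30],
    [-0.5,-2.5,48],
    [-0.5,-2.5,64],
    [-0.5,-2.5,76],
    [-0.5,-2.5,82],
    [-0.5,-2.5,82],
    [-0.5,-2.5,82]
  ],
  "twist": [0,0,0,0,0,0,0,0]
}}

```text
time_s: 27.67
tool_pos: [524.7, -318.1, 153.5]
ee_rot: [-3.141, 0.0, 1.457]
contact_force: [0.9, -0.4, -2.4]
finger_gap: 10.7
gripper_force: 58.6
```

```bash
python3 - <<'E'
from h import *
s=arm.state(); print({k:np.round(s[k],2) for k in ("time_s","tool_pos","ee_rot","contact_force","torque","finger_gap")})
o=[]
for n in ("scene","top"):
    p=spots(n,["key","short_tip","screw_mouth"]); o.append(p["pixels"][:,:,::-1])
z=lambda i,x,y,w,h:cv2.resize(i[y:y+h,x:x+w],(400,300),interpolation=cv2.INTER_CUBIC)
cv2.imwrite("pics/z7.png",np.hstack([z(o[0],280,230,60,45),z(o[1],330,215,60,45)]))
E
```

```text
{'time_s': np.float64(27.67), 'tool_pos': array([ 524.71, -318.07,  153.48]), 'ee_rot': array([-3.14,  0.  ,  1.46]), 'contact_force': array([ 0.91, -0.42, -2.39]), 'torque': array([-0.08, -0.01, -0.04]), 'finger_gap': np.float64(10.7)}
scene key [([534.6, -217.0, 173.6], 0.49), ([539.2, -212.3, 78.7], 0.48)]
scene short_tip [([537.5, -215.8, 93.4], 0.58)]
scene screw_mouth [([534.7, -212.9, 77.7], 0.71), ([611.8, -222.8, 13.8], 0.34)]
top key [([538.9, -215.4, 171.8], 0.66), ([539.4, -219.0, 81.6], 0.49)]
top short_tip [([539.8, -213.2, 99.6], 0.52)]
top screw_mouth [([538.1, -218.6, 81.4], 0.62)]
```

View pics/z7.png

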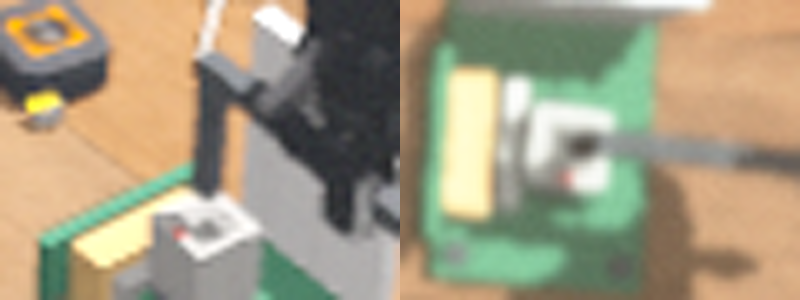

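The tip sits just over the socket: in the left crop the tip is at (208,190) and the socket at (212,225), within about 2 mm after allowing for height. I lower slowly.

>>> {"api": "carry_out", "payload": {
  "jaw": [1,1,1,1,1,1,1,1],
  "translation": [
    [0,0,4],
    [0,0,8],
    [0,0,12],
    [0,0,15],
    [0,0,18],
    [0,0,21],
    [0,0,24],
    [0,0,24]
  ],
  "twist": [0,0,0,0,0,0,0,0]
}}

```text
time_s: 28.73
tool_pos: [524.7, -317.7, 128.8]
ee_rot: [-3.141, -0.0, 1.457]
contact_force: [1.0, 0.0, -1.9]
finger_gap: 11.1
gripper_force: 58.6
```

```bash
python3 - <<'E'
from h import *
s=arm.state(); print({k:np.round(s[k],2) for k in ("time_s","tool_pos","ee_rot","contact_force","torque","finger_gap")})
spots("scene",["key","long_tip"])
spots("top",["key"])
E
```

```text
{'time_s': np.float64(28.73), 'tool_pos': array([ 524.72, -317.69,  128.76]), 'ee_rot': array([-3.14, -0.  ,  1.46]), 'contact_force': array([ 1.02,  0.02, -1.9 ]), 'torque': array([-0.09, -0.24, -0.13]), 'finger_gap': np.float64(11.13)}
scene key [([536.7, -213.7, 150.0], 0.67)]
scene long_tip [([516.6, -363.7, 147.0], 0.62)]
top key [([536.2, -211.0, 148.9], 0.72)]
```

>>> {"api": "carry_out", "payload": {
  "jaw": [1,1,1,1,1,1,1,1],
  "translation": [
    [0,0,3],
    [0,0,6],
    [0,0,9],
    [0,0,12],
    [0,0,15],
    [0,0,18],
    [0,0,21],
    [0,0,21]
  ],
  "twist": [0,0,0,0,0,0,0,0]
}}

```text
time_s: 29.65
tool_pos: [524.5, -317.7, 107.6]
ee_rot: [-3.141, -0.0, 1.457]
contact_force: [0.8, 1.1, -2.4]
finger_gap: 10.9
gripper_force: 58.7
```

```bash
python3 - <<'E'
from h import *
s=arm.state(); print({k:np.round(s[k],2) for k in ("time_s","tool_pos","ee_rot","contact_force","torque","finger_gap")})
spots("scene",["key","long_tip"])
spots("top",["key"])
E
```

```text
{'time_s': np.float64(29.65), 'tool_pos': array([ 524.53, -317.66,  107.64]), 'ee_rot': array([-3.14, -0.  ,  1.46]), 'contact_force': array([ 0.83,  1.15, -2.44]), 'torque': array([-0.02, -0.45, -0.16]), 'finger_gap': np.float64(10.87)}
scene key [([535.8, -217.8, 130.9], 0.73), ([516.0, -363.2, 129.9], 0.62)]
scene long_tip [([516.9, -361.9, 128.5], 0.67), ([535.3, -212.9, 77.3], 0.33)]
top key [([535.5, -215.3, 128.7], 0.45)]
```

>>> {"api": "carry_out", "payload": {
  "jaw": [1,1,1,1,1,1,1],
  "translation": [
    [0,0,2],
    [0,0,4],
    [0,0,6],
    [0,0,7.5],
    [0,0,9],
    [0,0,10],
    [0,0,10]
  ],
  "twist": [0,0,0,0,0,0,0]
}}

```text
time_s: 30.48
tool_pos: [524.7, -318.0, 98.3]
ee_rot: [3.142, 0.0, 1.457]
contact_force: [1.5, -0.9, 0.4]
finger_gap: 11.0
gripper_force: 59.0
```

```bash
python3 - <<'E'
from h import *
s=arm.state(); print({k:np.round(s[k],2) for k in ("time_s","tool_pos","ee_rot","contact_force","torque","finger_gap")})
spots("scene",["key","long_tip"])
spots("top",["key","long_tip"])
E
```

```text
{'time_s': np.float64(30.48), 'tool_pos': array([ 524.7 , -318.  ,   98.29]), 'ee_rot': array([3.14, 0.  , 1.46]), 'contact_force': array([ 1.47, -0.88,  0.36]), 'torque': array([-0.08, -0.27, -0.16]), 'finger_gap': np.float64(10.98)}
scene key [([536.7, -216.4, 121.9], 0.49), ([693.9, -436.4, -1.0], 0.49)]
scene long_tip [([519.9, -364.7, 118.1], 0.59), ([538.9, -214.6, 80.1], 0.42)]
top key [([538.0, -213.2, 118.2], 0.6)]
top long_tip [([525.6, 205.7, 171.9], 0.64)]
```

>>> {"api": "carry_out", "payload": {
  "jaw": [1,1,1,1],
  "translation": [
    [0,0,1],
    [0,0,2],
    [0,0,3],
    [0,0,3]
  ],
  "twist": [0,0,0,0]
}}

```text
time_s: 31.12
tool_pos: [524.8, -318.8, 95.9]
ee_rot: [3.141, 0.001, 1.456]
contact_force: [-0.5, -3.8, 6.0]
finger_gap: 10.8
gripper_force: 59.8
```

```bash
python3 - <<'E'
from h import *
s=arm.state(); print({k:np.round(s[k],2) for k in ("time_s","tool_pos","ee_rot","contact_force","torque","finger_gap")})
spots("scene",["key","long_tip"])
spots("top",["key","long_tip"])
E
```

```text
{'time_s': np.float64(31.12), 'tool_pos': array([ 524.82, -318.84,   95.93]), 'ee_rot': array([3.14, 0.  , 1.46]), 'contact_force': array([-0.5 , -3.85,  5.97]), 'torque': array([-0.22, -0.17, -0.04]), 'finger_gap': np.float64(10.77)}
scene key [([537.9, -216.2, 118.9], 0.49)]
scene long_tip [([517.2, -366.1, 113.0], 0.68), ([520.3, 203.8, 171.0], 0.42)]
top key [([538.0, -215.3, 116.9], 0.41)]
top long_tip []
```

Seated: bend z ≈118 with bottom contact felt. I swing clockwise along the arc, R = 104 mm.

>>> {"api": "carry_out", "payload": {
  "jaw": [1,1,1,1,1,1,1,1,1,1],
  "translation": [
    [0.1,-5.4,-1],
    [0.6,-10.9,-1],
    [1.3,-16.3,-1],
    [2.3,-21.6,-1],
    [3.5,-26.9,-1],
    [5.1,-32.1,-1],
    [6.9,-37.3,-1],
    [9,-42.3,-1],
    [11.3,-47.2,-1],
    [13.9,-52,-1]
  ],
  "twist": [3,6,9,12,15,18,21,24,27,30]
}}

```text
time_s: 32.25
tool_pos: [475.4, -298.5, 96.9]
ee_rot: [3.139, -0.0, 0.931]
contact_force: [3.6, -1.6, 2.7]
finger_gap: 11.0
gripper_force: 59.3
```

```bash
cat >> h.py <<'E'
def stat():
    s=arm.state(); print({k:np.round(s[k],2) for k in ("time_s","tool_pos","contact_force","torque","finger_gap")},np.degrees(s["ee_rot"]).round(1))
E
python3 - <<'E'
from h import *
stat()
spots("scene",["key","long_tip"])
spots("top",["key","long_tip"])
E
```

```text
{'time_s': np.float64(32.25), 'tool_pos': array([ 475.42, -298.5 ,   96.92]), 'contact_force': array([ 3.59, -1.6 ,  2.75]), 'torque': array([-0.34, -1.  ,  0.05]), 'finger_gap': np.float64(10.98)} [179.9  -0.   53.4]
scene key []
scene long_tip [([448.7, -333.7, 115.1], 0.59)]
top key [([538.4, -214.5, 118.1], 0.71), ([611.7, -221.5, 16.4], 0.48)]
top long_tip []
```

>>> {"api": "carry_out", "payload": {
  "jaw": [1,1,1,1,1,1,1,1,1,1],
  "translation": [
    [0.1,-5.4,0],
    [0.6,-10.9,0],
    [1.3,-16.3,0],
    [2.3,-21.6,0],
    [3.5,-26.9,0],
    [5.1,-32.1,0],
    [6.9,-37.3,0],
    [9,-42.3,0],
    [11.3,-47.2,0],
    [13.9,-52,0]
  ],
  "twist": [3,6,9,12,15,18,21,24,27,30]
}}

```text
time_s: 33.38
tool_pos: [441.8, -256.2, 96.6]
ee_rot: [3.14, -0.0, 0.409]
contact_force: [3.8, -2.9, 3.5]
finger_gap: 11.0
gripper_force: 59.3
```

```bash
python3 - <<'E'
from h import *
stat()
spots("scene",["key","long_tip"])
spots("top",["key","long_tip"])
E
```

```text
{'time_s': np.float64(33.38), 'tool_pos': array([ 441.77, -256.21,   96.57]), 'contact_force': array([ 3.85, -2.9 ,  3.48]), 'torque': array([-0.51, -1.37,  0.04]), 'finger_gap': np.float64(10.95)} [179.9  -0.   23.4]
scene key [([537.8, -220.3, 116.9], 0.54)]
scene long_tip [([398.2, -275.3, 115.0], 0.63), ([537.3, -216.3, 115.9], 0.3)]
top key [([538.5, -211.4, 118.1], 0.57), ([434.2, 4.6, 2.3], 0.43)]
top long_tip []
```

Now at φ ≈ -157°. I continue 22°, then creep to the stop.

>>> {"api": "carry_out", "payload": {
  "jaw": [1,1,1,1,1,1,1,1,1],
  "translation": [
    [0.1,-5.4,0],
    [0.6,-10.9,0],
    [1.3,-16.3,0],
    [2.3,-21.6,0],
    [3.5,-26.9,0],
    [5.1,-32.1,0],
    [6.9,-37.3,0],
    [7.6,-39,0],
    [7.6,-39,0]
  ],
  "twist": [3,6,9,12,15,18,21,22,22]
}}

```text
time_s: 34.43
tool_pos: [433.3, -217.4, 96.6]
ee_rot: [3.141, -0.001, 0.028]
contact_force: [4.9, -4.2, 1.7]
finger_gap: 10.8
gripper_force: 59.1
```

```bash
python3 - <<'E'
from h import *
stat()
spots("scene",["key","long_tip"])
E
```

```text
{'time_s': np.float64(34.43), 'tool_pos': array([ 433.34, -217.44,   96.61]), 'contact_force': array([ 4.92, -4.2 ,  1.7 ]), 'torque': array([-0.92, -1.4 , -0.06]), 'finger_gap': np.float64(10.82)} [ 1.799e+02 -1.000e-01  1.600e+00]
scene key [([537.0, -215.7, 118.0], 0.48)]
scene long_tip [([385.1, -217.2, 114.0], 0.54)]
```

>>> {"api": "carry_out", "payload": {
  "jaw": [1,1,1,1,1,1,1],
  "translation": [
    [0.3,-1.8,0],
    [0.5,-3.6,0],
    [0.6,-5.4,0],
    [0.7,-7.2,0],
    [0.8,-9,0],
    [1,-10.9,0],
    [1,-10.9,0]
  ],
  "twist": [1,2,3,4,5,6,6]
}}

```text
time_s: 35.17
tool_pos: [433.6, -206.6, 96.5]
ee_rot: [3.141, -0.001, -0.078]
contact_force: [3.4, -3.7, 2.5]
finger_gap: 11.1
gripper_force: 59.3
```

```bash
python3 - <<'E'
from h import *
stat()
E
```

```text
{'time_s': np.float64(35.17), 'tool_pos': array([ 433.59, -206.58,   96.5 ]), 'contact_force': array([ 3.35, -3.72,  2.53]), 'torque': array([-1.  , -1.18,  0.03]), 'finger_gap': np.float64(11.11)} [180.   -0.   -4.5]
```

>>> {"api": "carry_out", "payload": {
  "jaw": [1,1,1,1,1,1],
  "translation": [
    [0,-1.8,0],
    [0.1,-3.6,0],
    [0.2,-5.4,0],
    [0.3,-7.2,0],
    [0.3,-7.2,0],
    [0.3,-7.2,0]
  ],
  "twist": [1,2,3,4,4,4]
}}

```text
time_s: 35.67
tool_pos: [434.4, -199.6, 96.5]
ee_rot: [3.141, -0.001, -0.147]
contact_force: [4.3, -3.8, 2.5]
finger_gap: 11.3
gripper_force: 59.3
```

```bash
python3 - <<'E'
from h import *
stat()
E
```

```text
{'time_s': np.float64(35.67), 'tool_pos': array([ 434.41, -199.59,   96.52]), 'contact_force': array([ 4.27, -3.83,  2.51]), 'torque': array([-0.91, -1.17,  0.11]), 'finger_gap': np.float64(11.29)} [180.   -0.   -8.4]
```

>>> {"api": "carry_out", "payload": {
  "jaw": [1,1,1,1,1,1],
  "translation": [
    [0,-1.8,0],
    [0.2,-3.6,0],
    [0.3,-5.4,0],
    [0.5,-7.2,0],
    [0.5,-7.2,0],
    [0.5,-7.2,0]
  ],
  "twist": [1,2,3,4,4,4]
}}

```text
time_s: 36.17
tool_pos: [435.6, -192.7, 96.4]
ee_rot: [3.141, -0.0, -0.217]
contact_force: [3.4, -5.1, 4.0]
finger_gap: 10.4
gripper_force: 59.4
```

```bash
python3 - <<'E'
from h import *
stat()
spots("scene",["key","long_tip"])
E
```

```text
{'time_s': np.float64(36.17), 'tool_pos': array([ 435.61, -192.68,   96.44]), 'contact_force': array([ 3.42, -5.11,  3.97]), 'torque': array([-1.13, -0.89,  0.09]), 'finger_gap': np.float64(10.35)} [179.9  -0.  -12.5]
scene key [([537.9, -214.9, 120.3], 0.49), ([445.7, -383.6, 1.6], 0.34)]
scene long_tip [([391.4, -184.7, 116.1], 0.75), ([537.4, -216.6, 0.0], 0.69)]
```

>>> {"api": "carry_out", "payload": {
  "jaw": [1,1,1,1,1,1],
  "translation": [
    [0,-1.8,0],
    [0.2,-3.6,0],
    [0.3,-5.4,0],
    [0.5,-7.2,0],
    [0.5,-7.2,0],
    [0.5,-7.2,0]
  ],
  "twist": [1,2,3,4,4,4]
}}

```text
time_s: 36.82
tool_pos: [437.2, -186.3, 96.4]
ee_rot: [3.14, 0.0, -0.287]
contact_force: [0.7, -6.1, 4.4]
finger_gap: 11.1
gripper_force: 59.7
```

```bash
python3 - <<'E'
from h import *
stat()
spots("scene",["key","long_tip"])
p=optics.read_camera("scene")["pixels"][:,:,::-1]; q=optics.read_camera("top")["pixels"][:,:,::-1]
z=lambda i,x,y,w,h:cv2.resize(i[y:y+h,x:x+w],(400,300),interpolation=cv2.INTER_CUBIC)
cv2.imwrite("pics/z8.png",np.hstack([z(p,270,230,80,60),z(q,310,205,80,60)]))
E
```

```text
{'time_s': np.float64(36.82), 'tool_pos': array([ 437.2 , -186.34,   96.42]), 'contact_force': array([ 0.72, -6.06,  4.4 ]), 'torque': array([-1.62, -0.45,  0.44]), 'finger_gap': np.float64(11.1)} [179.9   0.  -16.5]
scene key [([539.1, -216.6, 118.8], 0.79)]
scene long_tip [([392.7, -173.4, 116.6], 0.6)]
```

View pics/z8.png

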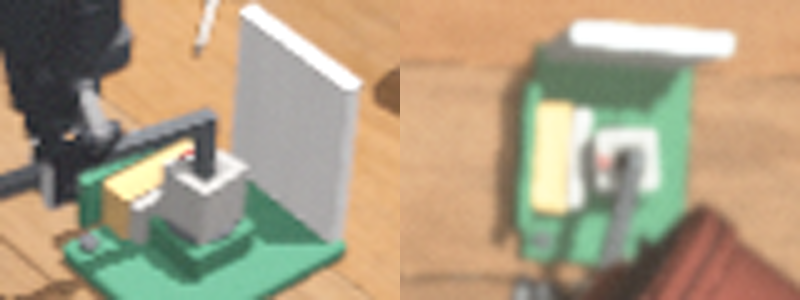

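The crops show the red mark on the head moved from its -x side to its +y side, about a quarter turn, with the key upright and seated. The resistance is rising, so I push on to the stop.

>>> {"api": "carry_out", "payload": {
  "jaw": [1,1,1,1,1,1],
  "translation": [
    [0.1,-1.8,0],
    [0.2,-3.6,0],
    [0.3,-5.4,0],
    [0.3,-5.4,0],
    [0.3,-5.4,0],
    [0.3,-5.4,0]
  ],
  "twist": [1,2,3,3,3,3]
}}

```text
time_s: 37.57
tool_pos: [438.8, -181.1, 96.4]
ee_rot: [3.14, 0.001, -0.34]
contact_force: [-0.3, -5.2, 5.8]
finger_gap: 10.7
gripper_force: 59.8
```

```bash
python3 - <<'E'
from h import *
stat()
spots("scene",["key","long_tip"])
E
```

```text
{'time_s': np.float64(37.57), 'tool_pos': array([ 438.82, -181.15,   96.37]), 'contact_force': array([-0.32, -5.22,  5.8 ]), 'torque': array([-1.47, -0.25,  0.43]), 'finger_gap': np.float64(10.72)} [179.9   0.  -19.5]
scene key [([537.4, -219.0, 120.2], 0.66)]
scene long_tip [([393.9, -167.1, 116.0], 0.63)]
```

The stop should have been felt by now. I check the screw's actual angle by tracing the square head in the wrist picture and projecting it onto its z = 81 plane.

```bash
cat >> h.py <<'E'
def head(things=("screw","screw_mouth","clamp")):
    from scipy.spatial.transform import Rotation as R
    s=arm.state(); p=optics.read_camera("wrist"); K=p["camera_matrix"]
    T=np.eye(4); T[:3,:3]=R.from_euler("xyz",s["ee_rot"]).as_matrix(); T[:3,3]=s["tool_pos"]; M=T@p["mount"]
    def un(uv,z):
        d=(uv-[K[0,2],K[1,2]])/K[0,0]; th=np.linalg.norm(d,axis=1); k=np.sin(th)/np.maximum(th,1e-9)
        r=np.c_[d*k[:,None],np.cos(th)]@M[:3,:3].T
        return M[:3,3]+r*((z-M[2,3])/r[:,2])[:,None]
    return s,p,un
E
python3 - <<'E'
from h import *
stat()
s,p,un=head()
cv2.imwrite("pics/w9.png",p["pixels"][:,:,::-1])
for t in ("screw","screw_mouth","fence"):
    for r in nets.trace(p,t)[:2]:
        m=r["region"]; v,u=np.nonzero(m); print(t,round(r["confidence"],2),m.sum(),u.min(),u.max(),v.min(),v.max())
# white bright pixels around where the head must be
im=p["pixels"].astype(int)
vv,uu=np.mgrid[0:420,0:560]; W=un(np.c_[uu.ravel(),vv.ravel()].astype(float),81.)
C=np.array([537.2,-215.5]); rad=np.linalg.norm(W[:,:2]-C,axis=1).reshape(420,560)
near=rad<34
px=im[near]; print(near.sum())
sat=im.max(2)-im.min(2); white=near&(im.min(2)>150)&(sat<40)
print(white.sum())
q=W.reshape(420,560,3)[white][:,:2].astype(np.float32)
print(cv2.minAreaRect(q))
# coarse ASCII view, 3 mm world grid
g=np.arange(-33,34,3)
for gx in g[::-1]:
    row=""
    for gy in g[::-1]:
        i=np.argmin((W[:,0]-C[0]-gx)**2+(W[:,1]-C[1]-gy)**2); c=im.reshape(-1,3)[i]
        row+= "W" if c.min()>170 else "w" if c.min()>130 else "G" if c[1]>c[0]+20 else "k" if c.max()<90 else "r" if c[0]>c[1]+60 else "."
    print(row)
E
```

```text
{'time_s': np.float64(37.72), 'tool_pos': array([ 438.81, -181.13,   96.36]), 'contact_force': array([ 0.5 , -5.49,  6.07]), 'torque': array([-1.46, -0.3 ,  0.42]), 'finger_gap': np.float64(10.97)} [179.9   0.  -19.5]
screw 0.59 3740 224 325 3 98
screw_mouth 0.81 3441 225 325 2 96
13856
4486
((535.2600708007812, -211.1192626953125), (48.21476364135742, 47.88163757324219), 86.73762512207031)
GGGGGGGGGGGGGGGGGGGGGGG
GGGGGGGGGGGGGGGGGGGGGGG
GGGGGGGGGGGGGGGGGGGGGGG
ww.GGGGGGGGGGGGGGGGGGGG
ww.WWWGGGG..GGGGwGGGGGG
ww.WWWWWWWwwwwwWWGGGGGG
wwwWWWWWWWwwwwwWWGGGGGG
wwWWWWWWW..wwwwWWWGGGGG
wwWWWWWWWwww.w.WWWGGGGG
wwWWwWWWW..wwwWWWWGGGGG
wwWwwwwW...ww.WWWWGGGGG
wwWwwwrW....w.WWWWGGGGG
w.Wwwwr...wwwWWWWWGGGGG
w.WwwWW...ww.WWWWWGGGGG
w.WwwWw....w.WWWWWGGGGG
w.WwwWw..wwwWWWWWWGGGGG
w.WWww...ww.WWWWWWGGGG.
w.WW.w....w......GGGGG.
wwWW.G..ww.kkkGGGGGGGG.
wWWW....ww.kGGGGGGGGGG.
wWWW.......GGGGGGGGGGG.
w...k..w..GGGGGGGGGGGG.
GGGG......GGGGGGGGGGGG.
```

```bash
cat > edge.py <<'E'
from h import *
def run(p,un,C=(537.2,-215.5)):
    g=cv2.GaussianBlur(p["pixels"],(0,0),0.8).astype(float)[:,:,0]  # red: white head vs green plate
    vv,uu=np.mgrid[0:420,0:560]; 
    W=un(np.c_[uu.ravel(),vv.ravel()].astype(float),81.).reshape(420,560,3)
    from scipy.interpolate import griddata
    near=np.linalg.norm(W[:,:,:2]-C,axis=2)<75
    gx=np.arange(-70,70.1,.5)
    X,Y=np.meshgrid(gx+C[0],gx+C[1],indexing="ij")
    return gx,griddata(W[near][:,:2],g[near],(X,Y),fill_value=-1)
def fit(t,e):
    t,e=np.array(t),np.array(e); k=np.ones(len(t),bool)
    for _ in range(4):
        a=np.polyfit(t[k],e[k],1); r=abs(np.polyval(a,t)-e); k=r<max(0.7,1.5*np.median(r[k]))
    return a,k.sum(),len(t)
E
python3 - <<'E'
from edge import *
s,p,un=head()
gx,G=run(p,un)
idx=lambda v:int(round((v+70)*2))
# -y side edge: along y from -8 to -30, for x rows
t,e=[],[]
for x in np.arange(-10,16,1.):
    l=G[idx(x),idx(-32):idx(-8)]; d=np.diff(l); i=d.argmax(); 
    if d[i]>15: t.append(x); e.append(-32+.5*i+.25)
a=fit(t,e); print("-y edge", a, "deg", np.degrees(np.arctan(a[0][0])))
t,e=[],[]
for y in np.arange(-14,16,1.):
    l=G[idx(10):idx(32),idx(y)]; d=np.diff(l); i=d.argmin()
    if d[i]<-15: t.append(y); e.append(10+.5*i+.25)
a=fit(t,e); print("+x edge", a,"deg", np.degrees(np.arctan(a[0][0])))
E
```

```text
-y edge (array([  0.04786325, -18.4465812 ]), np.int64(26), 26) deg 2.740270819711351
+x edge (array([-0.37992617, 23.28299492]), np.int64(10), 30) deg -20.803094293182838
```

The head's edge reads +2.7° (mod 90°), so the screw seems to be about at its stop and I've been over-twisting within the play. I measure the base plate's edge in the same way, for the relative angle.

```bash
cat >> edge.py <<'E'
def plate():
    s,p,un=head(); im=cv2.GaussianBlur(p["pixels"],(0,0),0.8).astype(float); f=im[:,:,1]-im[:,:,0]  # green minus red
    vv,uu=np.mgrid[0:420,0:560]; W=un(np.c_[uu.ravel(),vv.ravel()].astype(float),14.).reshape(420,560,3)
    from scipy.interpolate import griddata
    C=np.array([537.2,-215.5]); near=np.linalg.norm(W[:,:,:2]-C,axis=2)<110
    g=np.arange(-100,100.1,.5); X,Y=np.meshgrid(g+C[0],g+C[1],indexing="ij"); G=griddata(W[near][:,:2],f[near],(X,Y),fill_value=np.nan)
    idx=lambda v:int(round((v+100)*2))
    for name,ax,rng,lo,hi,sg in (("-y",1,(-55,60),-75,-40,1),("+y",1,(-55,-25),40,75,-1),("-x",0,(-40,40),-90,-55,1)):
        t,e=[],[]
        for c in np.arange(*rng,1.):
            l=(G[idx(c),idx(lo):idx(hi)] if ax else G[idx(lo):idx(hi),idx(c)]); d=np.nan_to_num(np.diff(l))*sg; i=d.argmax()
            if d[i]>6: t.append(c); e.append(lo+.5*i+.25)
        if len(t)>8:
            a=fit(t,e); print(name,a[0].round(3),a[1:],"deg",round(np.degrees(np.arctan(a[0][0]))*(1 if ax else -1),2))
E
python3 - <<'E'
from edge import *
plate()
E
```

```text
-y [ -0.078 -52.637] (np.int64(93), 101) deg -4.44
+y [-0.091 54.067] (np.int64(25), 26) deg -5.19
-x [  0.079 -67.97 ] (np.int64(56), 61) deg -4.52
```

The plate is at -4.5° and the head at +2.7°, so the screw is at 82.8° = 1.444 rad, which is its hard stop. I turn back about 10° to take out the wind-up without reaching the socket's other side.

>>> {"api": "carry_out", "payload": {
  "jaw": [1,1,1,1,1,1,1],
  "translation": [
    [0,3.6,0],
    [0.2,7.3,0],
    [0.6,10.9,0],
    [1,14.5,-0.5],
    [1.6,18.1,-1],
    [1.6,18.1,-1],
    [1.6,18.1,-1]
  ],
  "twist": [-2,-4,-6,-8,-10,-10,-10]
}}

```text
time_s: 38.6
tool_pos: [435.0, -197.7, 97.2]
ee_rot: [-3.141, -0.0, -0.165]
contact_force: [4.5, -2.2, 0.3]
finger_gap: 11.0
gripper_force: 58.9
```

```bash
cat >> edge.py <<'E'
def hd():
    s,p,un=head(); gx,G=run(p,un); idx=lambda v:int(round((v+70)*2)); t,e=[],[]
    for x in np.arange(-10,16,1.):
        l=G[idx(x),idx(-32):idx(-8)]; d=np.diff(l); i=d.argmax()
        if d[i]>15: t.append(x); e.append(-32+.5*i+.25)
    a=fit(t,e); print("head -y edge",a,"deg",round(np.degrees(np.arctan(a[0][0])),2))
E
python3 - <<'E'
from edge import *
stat(); hd(); plate()
spots("scene",["key","long_tip"]); spots("top",["key"])
E
```

```text
{'time_s': np.float64(38.6), 'tool_pos': array([ 435.  , -197.71,   97.21]), 'contact_force': array([ 4.48, -2.25,  0.3 ]), 'torque': array([-0.69, -1.22, -0.  ]), 'finger_gap': np.float64(11.02)} [-180.    -0.    -9.5]
head -y edge (array([  0.04239316, -18.47136752]), np.int64(26), 26) deg 2.43
-y [ -0.079 -52.763] (np.int64(102), 109) deg -4.52
+y [-0.086 54.202] (np.int64(25), 27) deg -4.9
-x [  0.078 -68.078] (np.int64(58), 59) deg -4.44
scene key [([538.6, -215.4, 121.4], 0.44)]
scene long_tip [([390.5, -189.2, 114.7], 0.5)]
top key [([537.0, -212.1, 117.3], 0.42)]
```

The screw is at 83.0° = 1.449 rad, which is the stop, and it stayed there. I release and retreat upward.

>>> {"api": "carry_out", "payload": {
  "jaw": [0.95,0.85,0.8,0.7,0.6,0.5,0.45,0.45,0.45,0.45],
  "translation": [
    [0,0,0],
    [0,0,0],
    [0,0,0],
    [0,0,0],
    [0,0,0],
    [0,0,0],
    [0,0,0],
    [0,0,0],
    [0,0,0],
    [0,0,0]
  ],
  "twist": [0,0,0,0,0,0,0,0,0,0]
}}

```text
time_s: 39.78
tool_pos: [435.0, -197.7, 97.3]
ee_rot: [-3.142, 0.0, -0.166]
contact_force: [0.4, 0.3, 0.4]
finger_gap: 46.8
gripper_force: 0.1
```

>>> {"api": "carry_out", "payload": {
  "jaw": [0.45,0.45,0.45,0.45,0.45,0.45,0.45,0.45,0.45,0.45],
  "translation": [
    [0,0,-5],
    [0,0,-15],
    [0,0,-30],
    [0,0,-50],
    [0,0,-75],
    [0,0,-100],
    [0,0,-125],
    [0,0,-145],
    [0,0,-150],
    [0,0,-150]
  ],
  "twist": [0,0,0,0,0,0,0,0,0,0]
}}

```text
time_s: 40.62
tool_pos: [435.7, -198.1, 248.5]
ee_rot: [-3.14, -0.003, -0.166]
contact_force: [0.6, -0.2, -0.3]
finger_gap: 46.8
gripper_force: 0.0
```

```bash
python3 - <<'E'
from edge import *
stat(); hd(); plate()
for n in ("scene","top","wrist"): spots(n,["key","long_tip","short_tip"])
spots("scene",["sanding_block","tape_measure","flat_file","try_square","screwdriver","c_clamp"])
E
```

```text
{'time_s': np.float64(40.62), 'tool_pos': array([ 435.73, -198.12,  248.55]), 'contact_force': array([ 0.63, -0.17, -0.3 ]), 'torque': array([-0.04, -0.  , -0.01]), 'finger_gap': np.float64(46.77)} [-179.9   -0.2   -9.5]
head -y edge (array([  0.04136752, -18.77649573]), np.int64(26), 26) deg 2.37
-y [ -0.08  -53.105] (np.int64(114), 115) deg -4.59
+y [ 0.683 95.612] (np.int64(8), 30) deg 34.32
-x [  0.082 -68.19 ] (np.int64(57), 65) deg -4.7
scene key [([531.6, -214.5, 119.0], 0.51)]
scene long_tip [([384.3, -217.0, 106.1], 0.84)]
scene short_tip [([541.0, -213.9, 41.3], 0.86)]
top key [([537.9, -208.8, 119.0], 0.45)]
top long_tip [([695.0, -432.2, -3.4], 0.46)]
top short_tip [([692.3, -434.7, 0.1], 0.52), ([431.7, 0.8, 0.5], 0.47)]
wrist key [([535.1, -213.0, 116.4], 0.97)]
wrist long_tip [([386.3, -220.2, 113.1], 0.83)]
wrist short_tip [([537.7, -218.3, 44.2], 0.9)]
scene sanding_block [([536.8, -214.4, 79.2], 0.6), ([432.9, 3.0, -3.2], 0.57)]
scene tape_measure [([622.7, -13.0, 3.1], 0.71), ([612.0, -222.9, 14.4], 0.17)]
scene flat_file [([448.8, -383.9, -0.8], 0.82)]
scene try_square [([476.7, 425.2, 2.7], 0.82)]
scene screwdriver [([752.1, -19.0, -3.5], 0.58), ([538.4, -213.8, 79.3], 0.2)]
scene c_clamp [([693.9, -439.4, -2.6], 0.58)]
```

```bash
python3 -c "
from plant import arm
print(arm.sign_off())"
```

```text
the job is handed in; nothing more can be done
None
```

The key hung on the rest and was released, then was re-gripped and seated by its short arm to turn the screw clockwise to its stop (about 1.45 rad measured); it now stands in the screw with its long arm drooping 2–3°, the fence was untouched as far as I could tell, the loose things are where they lay, and the job is handed in at about 41 s (I viewed 11 pictures, one over the limit of 10).

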